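# Push the stuck piston out of the biscuit press barrel

## Task

The red piston is stuck in the sloping steel barrel of the biscuit press. Take the wooden pusher by its thick handle, find the hole of the white feed plate, which is jammed a little to one side, slide the round foot through it into the upper mouth of the barrel and gently push the piston right out of the lower end so that it drops into the red bowl, without ramming the press or the piston. Then draw the pusher out again, lay it flat on the worktop clear of the press and the bowl, and leave the bowl upright where it is, and the mug, the cup and the brush at the back where they stand.

Things in the scene. Friction and masses are not known exactly. Their poses are not given: they have to be found in the camera images.
- barrel_mouth (a point): centre of the upper open mouth of the fixed steel barrel. x runs down the barrel axis from mouth to lower end, 25 degrees below level; y is level, z points up out of the slope. The tube is open at both ends, 110 mm long, bore 45 mm across, wall 3 mm; across the mouth stands the feed plate (see stand)
- barrel_exit (a point): centre of the lower open end of the barrel, 110 mm from the mouth along the barrel axis; same axes as barrel_mouth
- piston_center (a point): centre of the red plastic piston with black rings, 43 mm across, 50 mm long, its x axis along its length; it starts inside the barrel with its upper face about 49 mm in from the mouth and is out at the latest once the pusher's foot has come level with the lower end
- pusher_handle (a point): middle of the square-edged handle (28 mm wide, 30 mm high, 68 mm long) of the loose wooden pusher, 200 mm long in all; 15 mm above the worktop when it lies flat. x points along the pusher from handle to foot, z up as it lies at the start. The handle is too thick for the barrel
- pusher_tip (a point): centre of the foot's flat end face, on the axis of the pusher, 166 mm from pusher_handle along its x
- pusher: the whole loose pusher, about 0.09 kg; origin 15 mm below pusher_handle, x towards the foot. In front of the handle a round shaft 20 mm across, widening to a round foot 30 mm across; the foot's face is 132 mm in front of the handle's front end
- piston: the whole loose piston, origin at its centre, x along its length
- stand: the fixed stand of the press: wood base 112x100x14 mm and two posts below the barrel; origin on the worktop below the middle of the barrel, x level in the direction in which the barrel falls. The white feed plate (70x58 mm, 6 mm thick, faces 3 and 9 mm before the mouth) has a 36 mm hole for the foot; it is jammed up to 7 mm to either side of centre along y of barrel_mouth, not measured: look or feel for the hole
- barrel: the barrel, same origin and axes as barrel_mouth. A sprung catch under a black cap (26x22 mm, 12 mm high) on top, 94 mm from the mouth, presses on the piston: about 8 to 18 N along the barrel moves it. With the piston gone it stands 5 mm into the bore from the top
- catch_bowl: loose red plastic bowl, 172 mm across the rim, 66 mm tall, origin at the centre of its underside, standing under the lower end of the barrel
- orange_mug: bystander: orange mug, 81 mm wide, 101 mm tall, at the back, origin under its middle
- tile_cup: bystander: checked cup, 65 mm wide, 78 mm tall, at the back, origin under its middle
- brush: bystander: wooden dish brush, 61x154x46 mm, back left, origin under its middle
There are look-alikes about, which are no part of the job. There is more than one size of the pusher; the one meant has the size given above. Of the things that look like the stand, the larger one is meant.

How it is judged (in metres and radians):
On the way, in this order (a step that is already met when the one before it is completed fails the run):
1. the pusher's foot is inside the mouth of the barrel (x of pusher_tip in the frame of barrel_mouth between 0.01 and 0.11 m and y of pusher_tip in the frame of barrel_mouth between -0.018 and 0.018 m and z of pusher_tip in the frame of barrel_mouth between -0.018 and 0.018 m), for 0.05 s.
2. the pusher presses on the piston inside the barrel and has moved it at least 15 mm (contact force between pusher and piston above 1 N and distance of piston_center from where it was at the start of the episode above 0.015 m and x of pusher_tip in the frame of barrel_mouth above 0.04 m), for 0.02 s.
3. the piston is in the bowl (horizontal distance between piston_center and catch_bowl below 0.07 m and height (world z) of piston_center below 0.062 m), for 0.2 s.
At the end, for the whole second after the job is handed in: The piston rests in the bowl (centre within 70 mm of the bowl's middle and below 62 mm), the bowl is upright within 0.15 rad, and the pusher lies still and flat on the worktop (both ends' axis below 24 mm), touching neither press nor bowl (all of step 3 and linear speed of piston below 0.05 m/s and height (world z) of pusher_handle between 0.005 and 0.024 m and height (world z) of pusher_tip between 0.005 and 0.024 m and linear speed of pusher below 0.02 m/s and contact force between pusher and barrel below 0.1 N and contact force between pusher and stand below 0.1 N and contact force between pusher and catch_bowl below 0.1 N and angle between catch_bowl's own z axis and vertical below 0.15 rad).
It fails at once if the pusher is rammed against the press (over 35 N) (contact force between pusher and barrel above 35 N or contact force between pusher and stand above 35 N).
It fails at once if the pusher is rammed against the piston (over 35 N) (contact force between pusher and piston above 35 N).
It fails at once if the bowl is shifted more than 50 mm or tipped over (distance of catch_bowl from where it was at the start of the episode above 0.05 m or angle between catch_bowl's own z axis and vertical above 0.6 rad).
It fails at once if a bystander is displaced more than 40 mm (distance of any of orange_mug, tile_cup, brush from where it was at the start of the episode above 0.04 m).
It also fails if it takes over 72 s, if anything falls off the work surface, if the arm or the gripper's body presses on something with over 40 N, if the wrist force passes 120 N, or if a joint passes its speed limit or range.

## Robot

A 6-joint arm with a two-finger parallel gripper is mounted at the origin on a cart in front of the work surface, level with it; the furniture and walls round the work are solid. World frame = base frame: x ahead of the robot, y to its left, z up, the work surface at z = 0. Lengths are in mm, angles in rad, forces in N, time in s.
With the tool pointing down it reaches from about 275 to 750 mm from the base axis. Payload 10.2 kg.
Tool frame: the origin (TCP) lies midway between the tips of the shut fingers; the grasp point (between the pads) lies 19 mm behind it (ctrl.pinch_z is the distance from the TCP to the grasp point, in mm); x points along the fingers, z is the direction in which the jaws open and shut, and the axes are right-handed (so a half turn about x gives the same grasp; the last joint's range is limited). The gripper opens to 85 mm and grips with 20 to 120 N. Pads are 22 mm wide; open, the fingers measure 114 mm over their backs; the gripper's body (76 mm by 85 mm) begins 54 mm behind the grasp point. The pads swing forward as they close: fully open they stand 13 mm farther back than shut.
Start: joints at [1.034, 0.313, 1.498, -0, 1.331, -0.223], TCP at [162.067, 499.365, 201.094] pointing down, gripper open.
Joint ranges: [-2.94, 2.94], [-0.97, 2.17], [0.19, 2.56], [-1.23, 4.37], [0.02, 3.11], [-2.88, 2.88]. Speed limits (rad/s): [2.39, 2.39, 3.01, 3.14, 3.14, 3.14].

## Interface

Orientations are given as a unit quaternion [w, x, y, z].
In Python, from rig import ctrl, capture, workorder, nets gives the robot as it stands. The module is installed in compiled form; this text tells all that it offers.
- The arm moves only by the tool send_rows, never from a script. Its argument "rows" is text: rows parted by semicolons, each of 5 numbers parted by spaces: the opening, from 0 (shut) to 1 (fully open), then the shift along the tool's x, y, z in cm, then the turn about the tool's x in units of 5 degrees (1.0 is 5 degrees). In form: grip x y z yaw; .... A call has 1 to 12 rows; each row is the pose to reach, as a shift and turn from the pose commanded when the call began, along the tool's axes at that moment; what a row does not reach only later rows make up. A row lasts 1/10 s, in which the tool goes at most 50 mm and 8.59 degrees, less where a joint would pass 70% of its speed; a pose out of reach is approached as far as the arm can. A call with a gripper value outside its range is refused whole. The fingers move at their own pace and stop on an object; "grip_force" is the grip in N (left out, the last holds). Time passes only in rows, so rows that repeat a pose let the fingers close. It gives the time, the measured TCP pose, the force and the opening at its end, in the units of the state.
- ctrl.sense(): the state, without advancing time (a new reading comes with each control period).
- capture(name): name is "scene" or "top" or "wrist"; returns a dict with "pixels" (480x640x3 uint8, red, green, blue), "intrinsics" (3x3 intrinsics, pixels), "view" (4x4, takes a point from world to camera coordinates); the wrist camera has in their place "mount" (4x4, takes a point from camera to tool coordinates, whose origin is the TCP and whose axes are the tool frame's). Camera axes: x right, y down, z forward; pixel columns grow to the right and rows downward; lengths in mm; the calibration is good to about 2 mm. A picture is of the moment at which its call begins: read the wrist's pose just before it. There is no depth.
- workorder.finish_job(): hands the job in, once; it reports no verdict.
Trained networks look in a picture, given as the dict that the camera call returned (one of the last four; its "shot" number tells which), for a name from the list of things; names that differ only in an ending like _2 or _b are one class to them, and where a whole thing is asked for, a point or a joint stands for the part that bears it (a point fixed in the world has none). Each returns a list of dicts, best first, with "confidence" (0 to 1); they miss things now and then, are a little off and sometimes report something else, mostly with a low value. They report only what shows in the picture. A call takes as long as a camera call. They do not tell look-alikes from the thing itself.
- nets.boxes_of(picture, target): "location" ([x, y, z] in mm, in world coordinates, good to about 4 mm: the middle of the surface that is visible of it).
- nets.spot_point(picture, target): "location" ([x, y, z] in mm, in world coordinates, good to about 4 mm: a listed point, or the origin of a listed thing).
The state is a dict: "time_s": time; "joints": joint angles; "dq": joint speeds; "tau": joint torques, N m; "eef_pos": TCP position; "ee_rot": TCP orientation; "force": force on the tool from outside, world axes, zero at the start; "wrist_torque": the same for the moment, N m; "grip_width": opening from 0.0 (shut) to 1.0 (fully open).
Only numpy, scipy, OpenCV 4.12 (cv2) and the standard library are available. Lean on these libraries where they do the work, as an engineer would, in place of code of your own. Each camera call takes 0.05 s, during which the arm holds its last target.

## Working session

There is one attempt and no reset: what is moved stays moved. The work goes in short steps, Python scripts to look and compute and a tool call to move; the robot and the scene stay as the last step left them, time stands still between calls to the robot, and variables do not carry over. Pictures are saved under pics/ and viewed, and the job is handed in when it is done.

Besides the shell and the picture viewer there is one more tool, called after "Emit:" by a JSON object that holds its "op" and its "data". send_rows: Moves the arm, as the interface text tells. Its arguments: {"type":"object","properties":{"rows":{"type":"string"},"grip_force":{"type":"number"}},"required":["rows"]}

```bash
mkdir -p pics
cat > h.py <<'E'
import numpy as np, cv2
from rig import ctrl, capture, workorder, nets
def save(d,n,crop=None,scale=1):
    im=d["pixels"][:,:,::-1]
    if crop: x0,y0,x1,y1=crop; im=im[y0:y1,x0:x1]
    if scale!=1: im=cv2.resize(im,None,fx=scale,fy=scale,interpolation=cv2.INTER_CUBIC)
    cv2.imwrite("pics/%s.png"%n,im)
def proj(d,p):
    V=np.array(d["view"]);K=np.array(d["intrinsics"])
    c=V[:3,:3]@np.array(p,float)+V[:3,3]; u=K@c; return u[:2]/u[2]
def ray(d,uv):
    V=np.array(d["view"]);K=np.array(d["intrinsics"])
    R=V[:3,:3];o=-R.T@V[:3,3];r=R.T@np.linalg.inv(K)@np.array([uv[0],uv[1],1.]);return o,r/np.linalg.norm(r)
def onz(d,uv,z):
    o,r=ray(d,uv);return o+r*(z-o[2])/r[2]
E
python3 - <<'E'
from h import *
np.set_printoptions(precision=1,suppress=True)
print(ctrl.sense())
a=capture("scene");b=capture("top")
save(a,"s0");save(b,"t0")
for nm in ["barrel_mouth","barrel_exit","pusher_handle","pusher_tip","stand","catch_bowl"]:
  for k,d in (("s",a),("t",b)):
    for r in nets.spot_point(d,nm)[:4]: print(nm,k,np.array(r["location"]),round(r["confidence"],2),{q:v for q,v in r.items() if q not in("location","confidence")}, proj(d,r["location"]))
E
```

```text
{'time_s': 0.0, 'joints': array([ 1. ,  0.3,  1.5, -0. ,  1.3, -0.2]), 'dq': array([-0., -0., -0.,  0., -0.,  0.]), 'tau': array([  0. , -41.2, -26. ,  -0. ,   0. ,   0. ]), 'eef_pos': array([161.9, 499.1, 200.5]), 'ee_rot': array([ 0.6, -0.4,  0.6,  0.4]), 'force': array([ 0.2, -0.7,  0.7]), 'wrist_torque': array([-0.,  0., -0.]), 'grip_width': 1.002057561064572}
barrel_mouth s [ 502.1 -216.9  161.3] 0.8 {} [358.6 231.9]
barrel_mouth s [ 342.4 -168.8  113.8] 0.68 {} [387.1 318.3]
barrel_mouth s [ 490.  -267.2    0.1] 0.41 {} [375.3 281.2]
barrel_mouth t [ 500.5 -214.8  159.1] 0.89 {} [354.  252.4]
barrel_exit s [ 343.8 -239.5   83. ] 0.92 {} [415.7 311.2]
barrel_exit s [ 479.6 -317.8  110.5] 0.68 {} [404.4 239.3]
barrel_exit t [ 480.8 -317.4  110.5] 0.76 {} [399.3 263.4]
barrel_exit t [ 342.2 -241.5   77.4] 0.71 {} [365.4 327.2]
pusher_handle s [379.8  25.1  10.5] 0.76 {} [278.3 384.8]
pusher_handle s [ 505.7 -219.1  163.1] 0.7 {} [358.6 229.7]
pusher_handle t [502.1  76.7  10.5] 0.62 {} [230.1 261. ]
pusher_handle t [379.1  26.2  13.5] 0.58 {} [250.2 312. ]
pusher_tip s [551.4 -82.1  18.8] 0.77 {} [285.5 290.9]
pusher_tip s [384.2 -97.7   7.3] 0.73 {} [335.9 352.1]
pusher_tip t [379.1 -97.2  11.4] 0.93 {} [302.  311.4]
pusher_tip t [549.2 -77.3  13.5] 0.77 {} [293.4 240.8]
stand s [ 339.8 -209.2   -0.9] 0.76 {} [397.5 345.6]
stand s [ 493.6 -268.1   -1.6] 0.73 {} [374.5 280.4]
stand t [ 493.5 -267.4    1. ] 0.9 {} [371.7 263.1]
stand t [ 345.4 -207.6    0.7] 0.56 {} [348.5 325.2]
stand t [705.4  70.5  -1.1] 0.28 {} [234.8 181. ]
catch_bowl s [ 475.6 -380.1    0.5] 0.67 {} [420.1 265.5]
catch_bowl s [700.2  67.2  -0.4] 0.51 {} [191.5 277.6]
catch_bowl t [ 467.7 -380.1   -0.4] 0.84 {} [418.4 273.2]
```

View pics/s0.png

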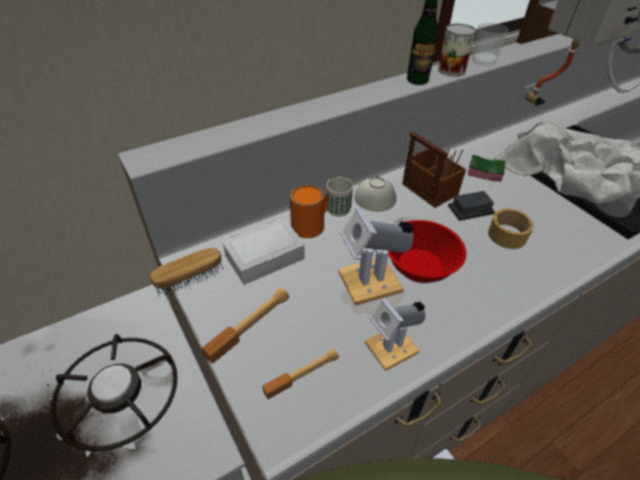

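View pics/t0.png

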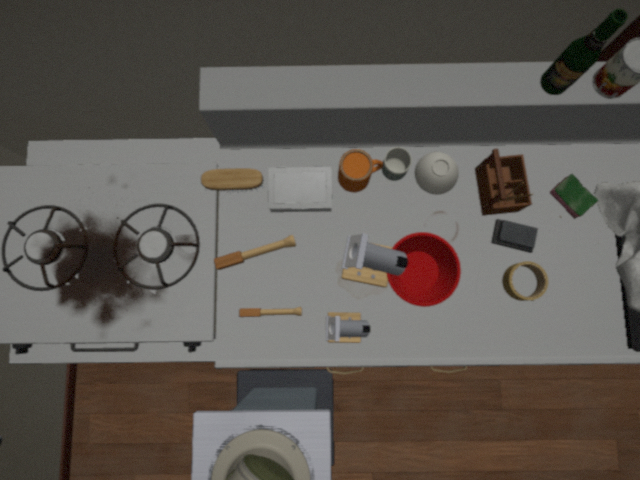

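```bash
cat >> h.py <<'E'
from scipy.spatial.transform import Rotation as Rn
np.set_printoptions(precision=2,suppress=True)
def T():
    s=ctrl.sense();q=s["ee_rot"];R=Rn.from_quat([q[1],q[2],q[3],q[0]]).as_matrix()
    return s,np.array(s["eef_pos"]),R
def go(target,jaw=None):
    "print tool-frame shift in cm and yaw units"
    s,p,R=T(); d=R.T@(np.array(target)-p)/10
    out=[d]
    if jaw is not None:
        z=R.T@np.array([np.cos(jaw),np.sin(jaw),0]); a=np.degrees(np.arctan2(-z[1],z[2]))
        a=(a+90)%180-90; out.append(a/5)
    print("t",s["time_s"],"tcp",p,"R",R.round(2).tolist(),"shift",*out); return out
E
python3 - <<'E'
from h import *
h=np.array([504,76,15]);t=np.array([550,-79,15]);u=(t-h)[:2];print(np.degrees(np.arctan2(u[1],u[0])))
go([500,80,200],np.arctan2(u[1],u[0])+np.pi/2)
d=capture("wrist");print(d["mount"]);save(d,"w0")
E
```

```text
-73.47047025636145
t 0.7 tcp [162.07 499.35 201.09] R [[-0.0, -0.95, 0.31], [-0.0, 0.31, 0.95], [-1.0, 0.0, -0.0]] shift [  0.11 -45.09 -29.46] 11.09798580932311
[[  -0.     -0.26    0.97 -173.4 ]
 [  -0.     -0.97   -0.26   65.96]
 [   1.     -0.      0.      2.4 ]
 [   0.      0.      0.      1.  ]]
```

View pics/w0.png

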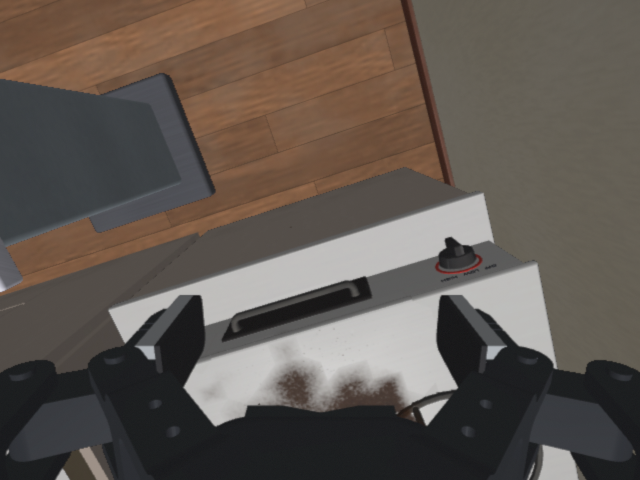

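Emit:
{"op": "send_rows", "data": {"rows": "1 0 -45.1 -29.5 11.1;1 0 -45.1 -29.5 11.1;1 0 -45.1 -29.5 11.1;1 0 -45.1 -29.5 11.1;1 0 -45.1 -29.5 11.1;1 0 -45.1 -29.5 11.1;1 0 -45.1 -29.5 11.1;1 0 -45.1 -29.5 11.1;1 0 -45.1 -29.5 11.1;1 0 -45.1 -29.5 11.1;1 0 -45.1 -29.5 11.1;1 0 -45.1 -29.5 11.1"}}

```text
time_s: 1.95
eef_pos: [502.0, 76.1, 200.6]
ee_rot: [0.7, -0.1, 0.7, 0.1]
force: [0.1, 0.5, 0.5]
grip_width: 1.002
```

```bash
cat >> h.py <<'E'
def wcap():
    s,p,R=T(); d=capture("wrist"); M=np.array(d["mount"]); W=np.eye(4);W[:3,:3]=R;W[:3,3]=p
    d["V2"]=np.linalg.inv(W@M); return d
E
python3 - <<'E'
from h import *
d=wcap();save(d,"w1");print(d["intrinsics"])
for nm in ["pusher_handle","pusher_tip","pusher"]:
    for r in nets.spot_point(d,nm)[:3]: 
        dd=dict(d);dd["view"]=d["V2"];print(nm,r,proj(dd,r["location"]))
E
```

```text
[[388.64   0.   320.26]
 [  0.   388.64 236.34]
 [  0.     0.     1.  ]]
pusher_handle {'location': [380.6, 25.9, 14.6], 'confidence': 0.93} [180.79 221.35]
pusher_handle {'location': [503.2, 76.9, 12.9], 'confidence': 0.67} [320.07 205.74]
pusher_tip {'location': [551.6, -77.3, 14.2], 'confidence': 0.72} [323.27 358.1 ]
pusher_tip {'location': [502.2, 82.7, 0.9], 'confidence': 0.62} [320.75 197.5 ]
pusher {'location': [374.1, 25.6, -3.9], 'confidence': 0.8} [180.71 215.69]
pusher {'location': [504.3, 80.6, 1.4], 'confidence': 0.79} [322.22 200.24]
pusher {'location': [550.5, -78.6, 17.2], 'confidence': 0.46} [321.93 360.52]
```

View pics/w1.png

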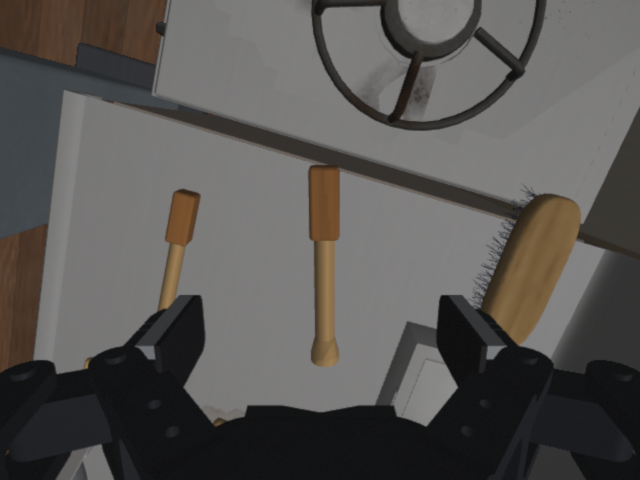

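Run:
```python
from h import *
s,p,R=T()
im=cv2.imread("pics/w1.png");hsv=cv2.cvtColor(im,cv2.COLOR_BGR2HSV)
m=((hsv[:,:,0]<22)&(hsv[:,:,1]>100)&(hsv[:,:,2]>60)).astype(np.uint8)
m[:, :295]=0;m[:,350:]=0;m[:150]=0;m[370:]=0
for r in range(160,370,10):
    x=np.where(m[r])[0]
    if len(x):print(r,x.min(),x.max(),(x.min()+x.max())/2,im[r,(x.min()+x.max())//2])
M=np.array([[0,-.26,.97,-173.4],[0,-.97,-.26,65.96],[1,0,0,2.4],[0,0,0,1]])
d=wcap();dd=dict(d);dd["view"]=d["V2"]
for uv in [(324.5,168),(324.5,240),(324.5,204)]: print(uv,onz(dd,uv,30))
print(onz(dd,(325,290),25),onz(dd,(325.5,350),28))
cv2.imwrite("pics/w1c.png",cv2.resize(im[150:380,260:390],None,fx=2.6,fy=2.6,interpolation=cv2.INTER_CUBIC))
```

```text
170 309 338 323.5 [37 64 95]
180 309 338 323.5 [ 42  70 104]
190 309 338 323.5 [ 42  71 105]
200 310 338 324.0 [ 41  71 104]
210 310 338 324.0 [ 42  71 106]
220 310 338 324.0 [ 42  72 106]
230 310 338 324.0 [ 42  74 108]
240 314 334 324.0 [ 52  83 112]
250 315 333 324.0 [ 75 111 137]
260 315 333 324.0 [ 74 111 136]
270 316 333 324.5 [ 75 110 136]
280 316 333 324.5 [ 74 110 135]
290 316 333 324.5 [ 74 110 135]
300 316 333 324.5 [ 74 110 135]
310 316 333 324.5 [ 74 110 135]
320 316 333 324.5 [ 73 108 134]
330 316 333 324.5 [ 72 108 133]
340 315 334 324.5 [ 71 106 131]
350 312 336 324.0 [ 65  97 119]
360 313 337 325.0 [ 75 112 138]
(324.5, 168) [493.82 117.57  30.  ]
(324.5, 240) [512.68  54.82  30.  ]
(324.5, 204) [503.02  86.96  30.  ]
[528.04   5.56  25.  ] [546.75 -55.02  28.  ]
```

View pics/w1c.png

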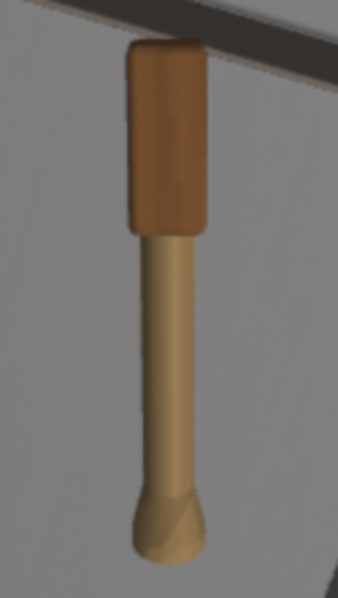

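Run:
```python
from h import *
go([501.5,89,4],np.radians(16.7))
s,p,R=T();print(np.degrees(np.arctan2(R[1,2],R[0,2])),s["joints"])
```

```text
t 2.2 tcp [499.41  80.53 201.28] R [[0.0, -0.29, 0.96], [0.0, 0.96, 0.29], [-1.0, 0.0, 0.0]] shift [19.73  0.75  0.44] -0.020148354705966653
16.599257573687243 [-0.07  0.27  1.55  0.    1.32 -0.36]
```

Run:
```python
from h import *
go([503.8,87.5,4],np.radians(16.7))
d=wcap();dd=dict(d);dd["view"]=d["V2"];save(d,"w2",(260,150,390,380),2.6)
hsv=cv2.cvtColor(d["pixels"],cv2.COLOR_RGB2HSV)
m=((hsv[:,:,0]<22)&(hsv[:,:,1]>100)&(hsv[:,:,2]>60)).astype(np.uint8)
m[:, :290]=0;m[:,360:]=0;m[:150]=0;m[390:]=0
for r in range(150,390,8):
    x=np.where(m[r])[0]
    if len(x):print(r,x.min(),x.max(),onz(dd,((x.min()+x.max()+1)/2,r),30 if x.max()-x.min()>25 else 22))
```

```text
t 2.2 tcp [499.41  80.53 201.28] R [[0.0, -0.29, 0.96], [0.0, 0.96, 0.29], [-1.0, 0.0, 0.0]] shift [19.73  0.54  0.62] -0.020148354705966653
174 312 338 [496.22 112.95  30.  ]
182 311 340 [498.67 106.34  30.  ]
190 311 339 [500.3   99.41  30.  ]
198 311 339 [502.37  92.54  30.  ]
206 311 339 [504.47  85.59  30.  ]
214 311 339 [506.59  78.56  30.  ]
222 311 339 [508.73  71.46  30.  ]
230 311 339 [510.9   64.28  30.  ]
238 311 339 [513.09  57.02  30.  ]
246 316 334 [516.1   47.44  22.  ]
254 316 334 [518.39  39.85  22.  ]
262 316 334 [520.7   32.16  22.  ]
270 316 334 [523.05  24.39  22.  ]
278 316 333 [524.95  16.4   22.  ]
286 316 333 [527.35   8.45  22.  ]
294 316 333 [529.77   0.41  22.  ]
302 317 333 [532.69  -7.58  22.  ]
310 317 333 [535.18 -15.81  22.  ]
318 317 333 [537.69 -24.13  22.  ]
326 317 333 [540.23 -32.56  22.  ]
334 317 333 [542.8  -41.08  22.  ]
342 316 333 [544.91 -49.85  22.  ]
350 314 336 [548.03 -58.43  22.  ]
358 312 337 [550.21 -67.41  22.  ]
366 314 335 [552.9  -76.35  22.  ]
```

View pics/w2.png

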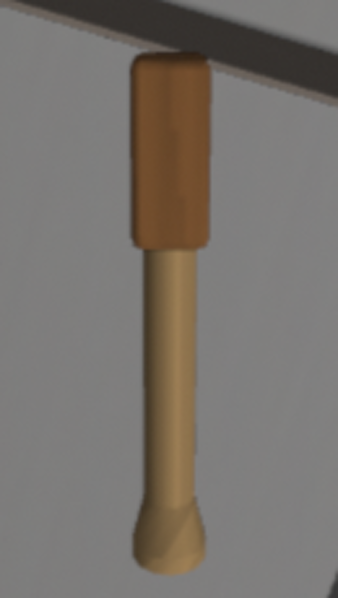

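Emit:
{"op": "send_rows", "data": {"rows": "1 4 0.5 0.6 0;1 9 0.5 0.6 0;1 13 0.5 0.6 0;1 16 0.5 0.6 0;1 18 0.5 0.6 0;1 19 0.5 0.6 0;1 19.6 0.5 0.6 0;1 19.7 0.5 0.6 0;1 19.7 0.5 0.6 0"}}

```text
time_s: 3.15
eef_pos: [504.8, 86.2, 4.9]
ee_rot: [0.7, -0.102, 0.699, 0.102]
force: [-0.6, 0.3, 0.6]
grip_width: 1.0
```

Emit:
{"op": "send_rows", "data": {"rows": "0 0 0 0 0;0 0 0 0 0;0 0 0 0 0;0 0 0 0 0;0 0 0 0 0;0 0 0 0 0;0 0 0 0 0;0 0 0 0 0", "grip_force": 20}}

```text
time_s: 3.95
eef_pos: [504.3, 86.1, 4.1]
ee_rot: [0.7, -0.102, 0.7, 0.102]
force: [0.6, -0.4, -0.6]
grip_width: 0.0
```

Run:
```python
from h import *
d=wcap();save(d,"w3");print(ctrl.sense()["grip_width"])
```

```text
0.0013929900386103157
```

View pics/w3.png

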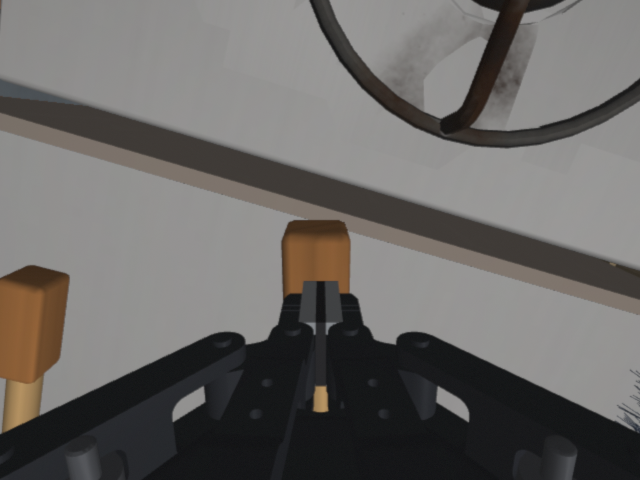

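Run:
```python
from h import *
d=capture("scene");save(d,"s1",(150,200,350,420),2.7)
d=capture("top");save(d,"t1",(170,180,330,340),3)
print(ctrl.sense())
```

```text
{'time_s': 4.1, 'joints': array([-0.06,  0.53,  1.75, -0.  ,  0.86, -0.35]), 'dq': array([ 0., -0., -0.,  0.,  0.,  0.]), 'tau': array([ -0.  , -44.11, -18.97,  -0.  ,   0.  ,  -0.  ]), 'eef_pos': array([504.33,  86.05,   4.08]), 'ee_rot': array([ 0.7, -0.1,  0.7,  0.1]), 'force': array([ 0.61, -0.23,  0.11]), 'wrist_torque': array([-0.01, -0.02, -0.04]), 'grip_width': 0.003164880489810617}
```

View pics/s1.png

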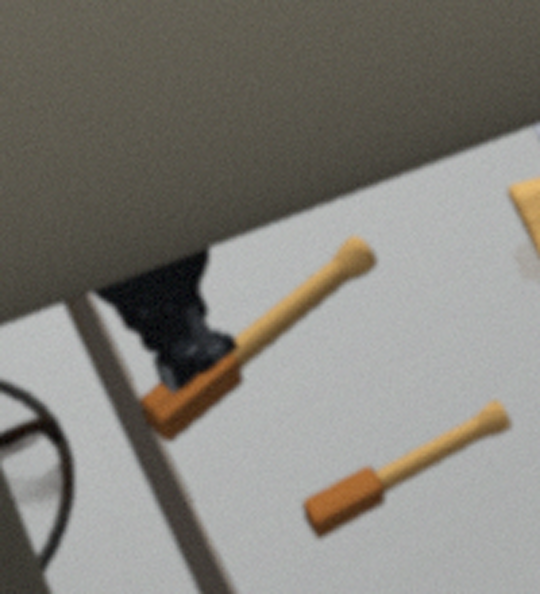

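View pics/t1.png

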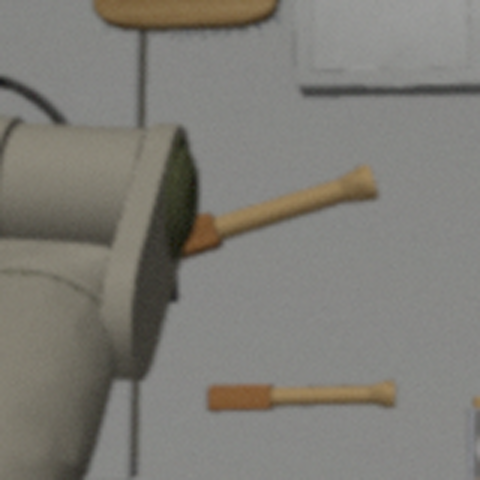

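Emit:
{"op": "send_rows", "data": {"rows": "0 -1 0 0 0;0 -2 0 0 0;0 -3 0 0 0;0 -4 0 0 0;0 -4 0 0 0"}}

```text
time_s: 4.6
eef_pos: [505.2, 86.0, 45.8]
ee_rot: [0.701, -0.102, 0.699, 0.101]
force: [-0.2, 0.7, -0.3]
grip_width: 0.0
```

Run:
```python
from h import *
d=wcap();save(d,"w4");print(ctrl.sense())
d=capture("scene");save(d,"s2",(150,200,350,420),2.7)
```

```text
{'time_s': 4.65, 'joints': array([-0.06,  0.47,  1.72,  0.  ,  0.95, -0.35]), 'dq': array([ 0.  ,  0.02,  0.02,  0.  , -0.01,  0.  ]), 'tau': array([  0.04, -44.01, -21.3 ,   0.  ,   0.09,  -0.  ]), 'eef_pos': array([504.72,  86.05,  44.89]), 'ee_rot': array([ 0.7, -0.1,  0.7,  0.1]), 'force': array([1.04, 0.33, 0.56]), 'wrist_torque': array([0.02, 0.07, 0.01]), 'grip_width': 0.0021926485670298846}
```

View pics/w4.png

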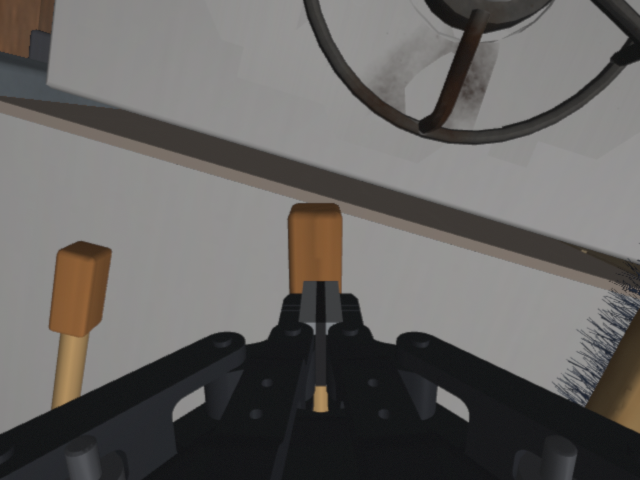

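View pics/s2.png

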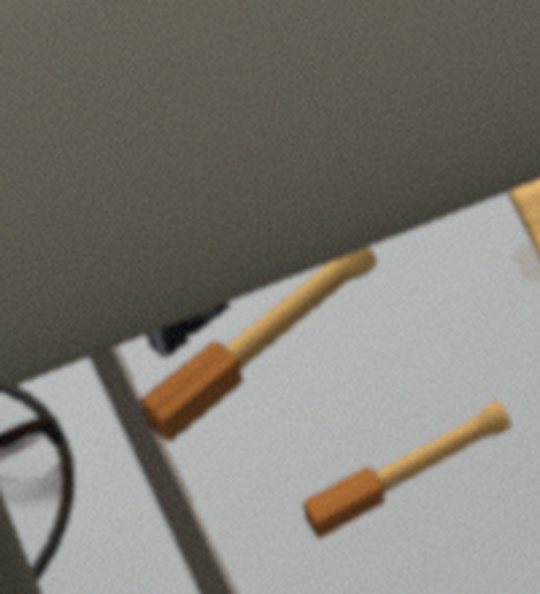

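Run:
```python
from h import *
print(ctrl.pinch_z,[a for a in dir(ctrl) if a[0]!='_'])
d=capture("scene")
for z in (0,4,30,45,64,75,90): print(z,(proj(d,[504.7,86,z])-[150,200])*2.7)
save(d,"s3",(190,290,270,380),6)
```

```text
18.700000000000003 ['PlanningError', 'pinch_z', 'sense']
0 [185.24 404.7 ]
4 [184.42 401.59]
30 [178.95 380.88]
45 [175.67 368.5 ]
64 [171.41 352.35]
75 [168.87 342.75]
90 [165.33 329.36]
```

View pics/s3.png

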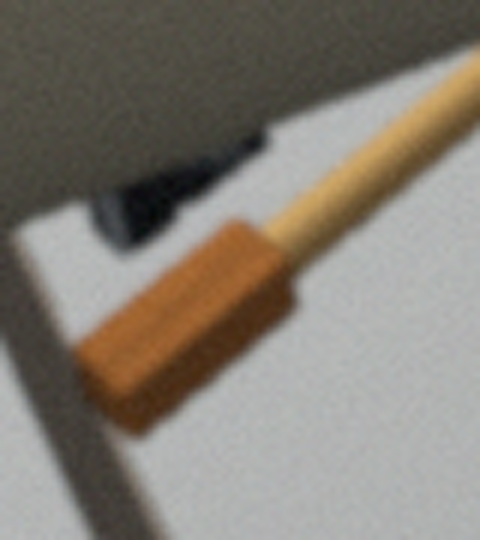

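Run:
```python
from h import *
d=capture("scene");s,p,R=T();V=np.array(d["view"]);print("cam",-V[:3,:3].T@V[:3,3],p)
im=cv2.resize(d["pixels"][280:380,170:290,::-1],None,fx=6,fy=6,interpolation=cv2.INTER_CUBIC)
for x,c in ((0,(0,0,255)),(-20,(0,255,0)),(-30,(255,0,0))):
    q=[proj(d,p+R@np.array([x,a,b])) for a,b in((11,9),(11,-9),(-11,-9),(-11,9))]
    q=((np.array(q)-[170,280])*6).astype(int);cv2.polylines(im,[q],True,c,1)
cv2.imwrite("pics/s4.png",im)
```

```text
cam [ 22.2  172.42 746.99] [504.01  86.06  43.73]
```

View pics/s4.png

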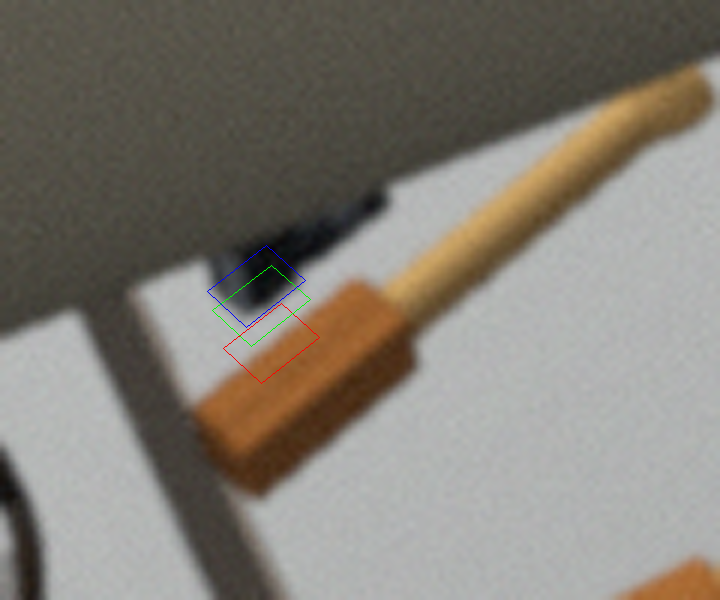

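Emit:
{"op": "send_rows", "data": {"rows": "1 0 0 0 0;1 0 0 0 0;1 0 0 0 0;1 0 0 0 0;1 1.5 0 0 0;1 3 0 0 0;1 4 0 0 0;1 5 0 0 0;1 5.5 0 0 0;1 5.8 0 0 0;1 6 0 0 0;1 6 0 0 0"}}

```text
time_s: 6.0
eef_pos: [504.4, 86.1, -15.8]
ee_rot: [0.7, -0.102, 0.7, 0.102]
force: [0.4, 0.0, -0.4]
grip_width: 1.003
```

Run:
```python
from h import *
d=wcap();save(d,"w5");s=ctrl.sense();print(s["eef_pos"],s["force"],s["joints"])
d=capture("scene");save(d,"s5",(170,280,290,380),6)
```

```text
[504.49  86.04 -15.67] [0.33 0.92 1.04] [-0.06  0.57  1.76 -0.    0.81 -0.35]
```

View pics/w5.png

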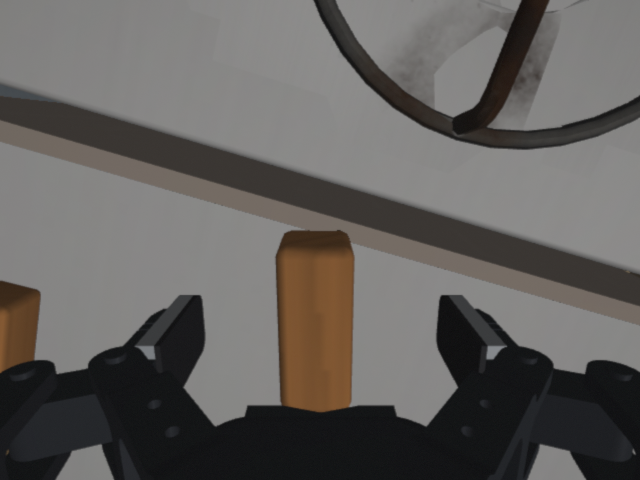

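View pics/s5.png

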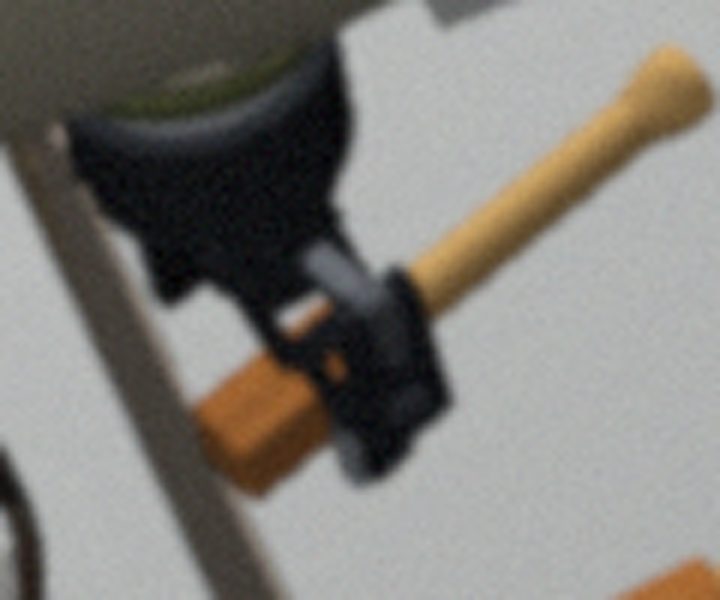

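Emit:
{"op": "send_rows", "data": {"rows": "1 0.5 0 0 0;1 0.8 0 0 0;1 1 0 0 0;1 1.2 0 0 0;1 1.2 0 0 0;0.6 1.2 0 0 0;0.3 1.2 0 0 0;0 1.2 0 0 0;0 1.2 0 0 0;0 1.2 0 0 0;0 1.2 0 0 0;0 1.2 0 0 0", "grip_force": 20}}

```text
time_s: 7.3
eef_pos: [504.5, 86.0, -27.8]
ee_rot: [0.7, -0.102, 0.7, 0.102]
force: [0.4, -0.9, 2.5]
grip_width: 0.325
```

Emit:
{"op": "send_rows", "data": {"rows": "0 -1 0 0 0;0 -3 0 0 0;0 -5 0 0 0;0 -8 0 0 0;0 -10 0 0 0;0 -10 0 0 0;0 -10 0 0 0"}}

```text
time_s: 8.0
eef_pos: [504.0, 86.1, 71.8]
ee_rot: [0.7, -0.102, 0.7, 0.102]
force: [-0.4, 0.5, -1.7]
grip_width: 0.321
```

Run:
```python
from h import *
d=wcap();save(d,"w6");s=ctrl.sense();print(s["eef_pos"],s["force"],s["wrist_torque"],s["grip_width"])
d=capture("scene");save(d,"s6",(170,220,330,340),5)
```

```text
[503.62  86.11  71.23] [-0.49  0.23 -1.36] [ 0.03 -0.    0.01] 0.32386495148847466
```

View pics/w6.png

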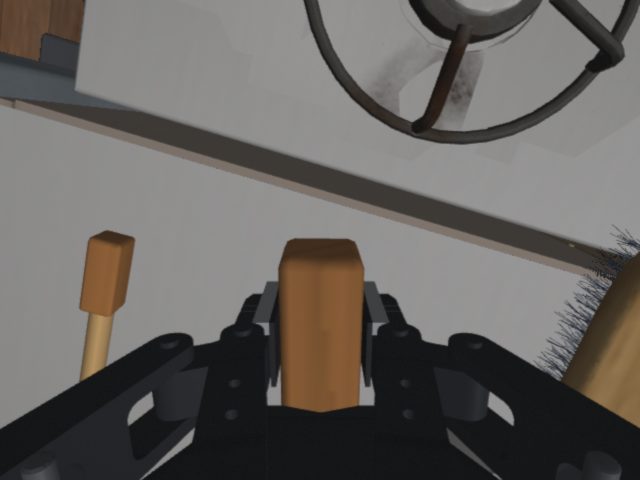

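View pics/s6.png

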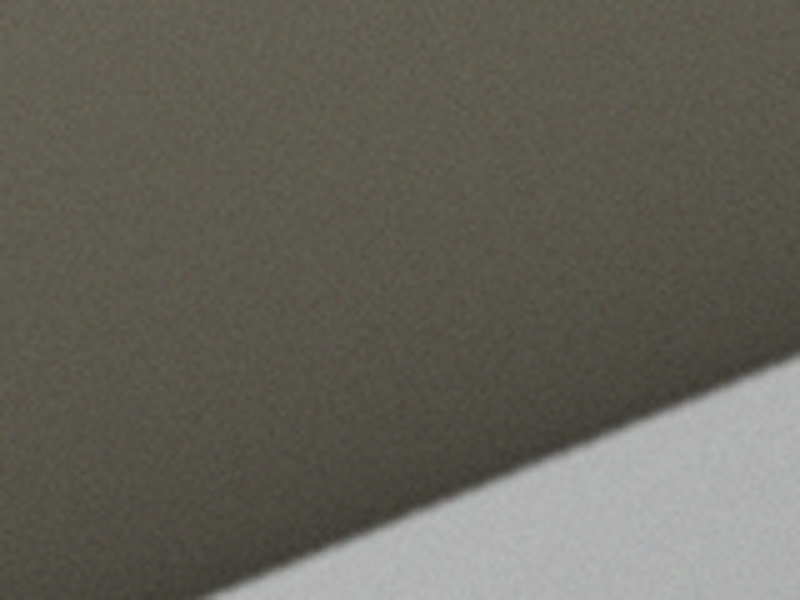

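Run:
```python
from h import *
im=cv2.imread("pics/s0.png")[195:315,325:485];cv2.imwrite("pics/s0c.png",cv2.resize(im,None,fx=5,fy=5,interpolation=cv2.INTER_CUBIC))
im=cv2.imread("pics/t0.png")[220:320,320:480];cv2.imwrite("pics/t0c.png",cv2.resize(im,None,fx=5,fy=5,interpolation=cv2.INTER_CUBIC))
```

```text
(no output)
```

View pics/s0c.png

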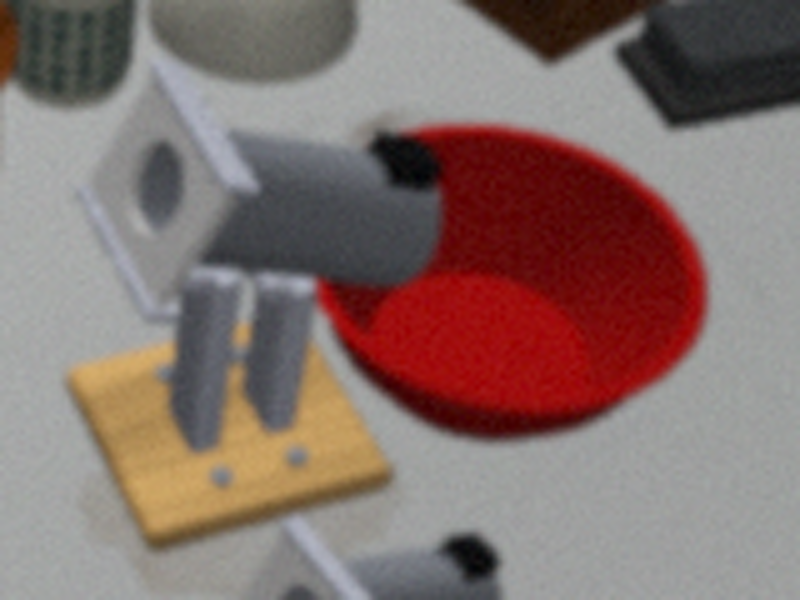

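View pics/t0c.png

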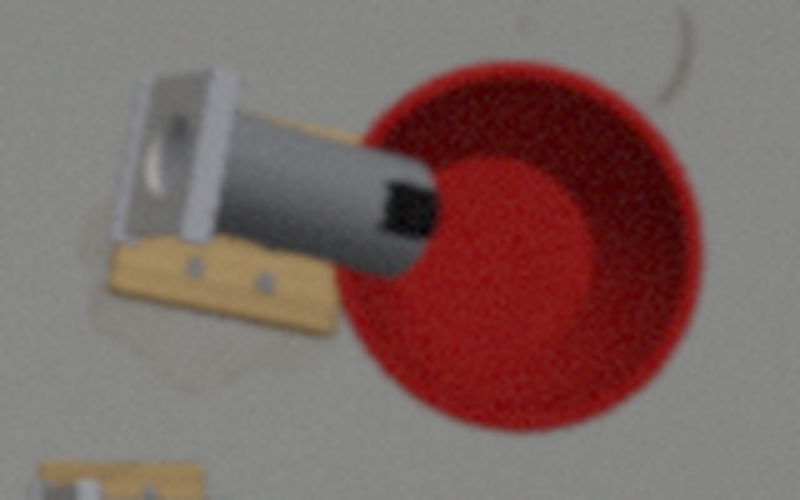

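```bash
cat >> h.py <<'E'
mouth=np.array([501.3,-216,160.2]); H=np.array([-0.197,-0.980,0]); Z=np.array([0,0,1.]); HD=np.arctan2(-.98,-.197)
Aax=np.cos(np.radians(25))*H-np.sin(np.radians(25))*Z; Nn=np.sin(np.radians(25))*H+np.cos(np.radians(25))*Z; L=np.cross(Nn,Aax)
E
python3 - <<'E'
from h import *
m=mouth-225*H; go([m[0],m[1],62],HD+np.pi/2)
E
```

```text
t 8.1 tcp [503.53  86.08  70.98] R [[-0.0, -0.28, 0.96], [0.0, 0.96, 0.28], [-1.0, 0.0, -0.0]] shift [ 0.89 -9.02  1.72] 5.576196073663513
```

Emit:
{"op": "send_rows", "data": {"rows": "0 0.9 -3 0.6 1.5;0 0.9 -6 1.2 3;0 0.9 -9 1.7 4.5;0 0.9 -9 1.7 5.6;0 0.9 -9 1.7 5.6;0 0.9 -9 1.7 5.6"}}

```text
time_s: 8.7
eef_pos: [545.6, 5.0, 62.3]
ee_rot: [0.703, 0.07, 0.704, -0.07]
force: [-0.8, -0.7, -1.1]
grip_width: 0.326
```

Run:
```python
from h import *
m=mouth-161*H; go([m[0],m[1],62],HD+np.pi/2)
d=capture("scene");save(d,"s7",(240,180,460,340),3.6)
```

```text
t 8.7 tcp [545.6    5.01  62.28] R [[-0.0, 0.2, 0.98], [0.0, 0.98, -0.2], [-1.0, 0.0, -0.0]] shift [ 0.03 -6.45  0.01] 0.010781028369876822
```

View pics/s7.png

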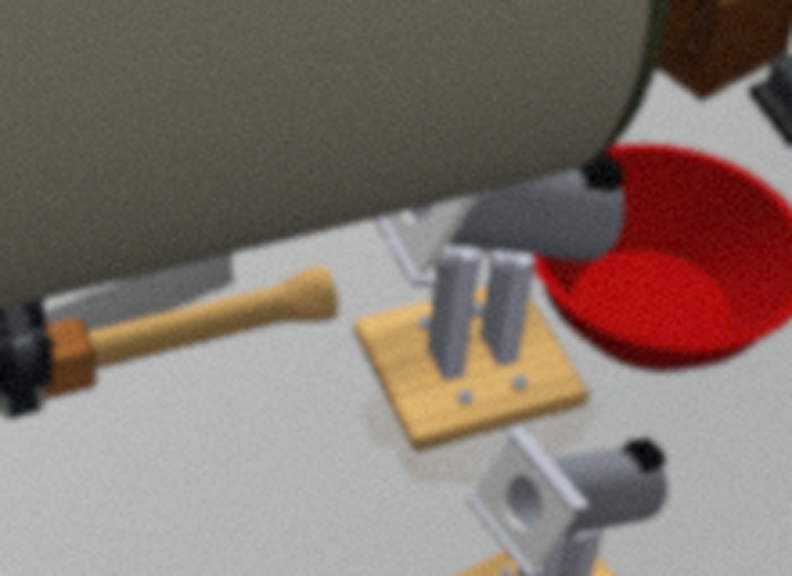

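```bash
cat >> h.py <<'E'
def overlay(d,segs,crop,sc,name,view=None):
    x0,y0,x1,y1=crop; dd=dict(d); 
    if view is not None: dd["view"]=view
    im=cv2.resize(d["pixels"][y0:y1,x0:x1,::-1],None,fx=sc,fy=sc,interpolation=cv2.INTER_CUBIC)
    for pts,c in segs:
        q=np.array([(proj(dd,p)-[x0,y0]+0.5)*sc for p in pts]).round().astype(int)
        cv2.polylines(im,[q],False,c,1)
    cv2.imwrite("pics/%s.png"%name,im)
def B(x,y,z): return mouth+x*Aax+y*L+z*Nn
def ring(x,y,r,c): return ([B(x,y+r*np.cos(a),r*np.sin(a)) for a in np.linspace(0,2*np.pi,33)],c)
def plate(yo,c): return [([B(x,yo+35*i,29*j) for i,j in((1,1),(1,-1),(-1,-1),(-1,1),(1,1))],c) for x in(-9,)]+[ring(-9,yo,18,c)]
E
python3 - <<'E'
from h import *
import pickle
s,p,R=T()
d=capture("scene")
tip=p+R@[-42.8,-169.6,1];hd=p+R@[-42.8,-3.6,1]
segs=plate(0,(0,255,0))+[ring(110,0,25.5,(255,0,0)),([hd,tip],(0,0,255))]
c0=stand=B(55,0,0)*[1,1,0]
for i in(0,14): segs.append(([c0+56*a*H+50*b*L+i*Z for a,b in((1,1),(1,-1),(-1,-1),(-1,1),(1,1))],(255,0,255)))
overlay(d,segs,(240,180,460,340),3.6,"s8")
im=cv2.cvtColor(cv2.imread("pics/s0.png"),cv2.COLOR_BGR2RGB);d0=dict(d);d0["pixels"]=im
overlay(d0,segs[:-3]+segs[-2:],(325,195,485,315),5,"s8b")
b=capture("top");b["pixels"]=cv2.cvtColor(cv2.imread("pics/t0.png"),cv2.COLOR_BGR2RGB)
overlay(b,segs[:-3]+segs[-2:],(320,220,480,320),5,"t8b")
E
```

```text
(no output)
```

View pics/s8.png

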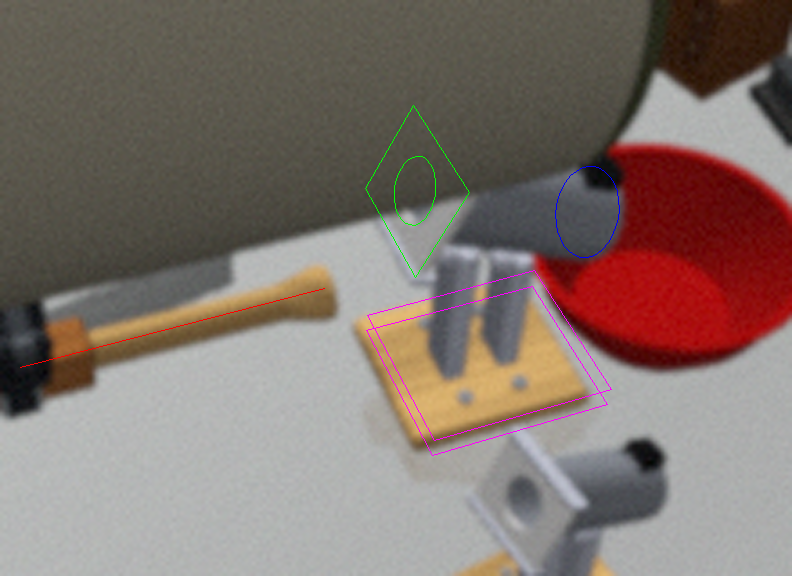

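View pics/s8b.png

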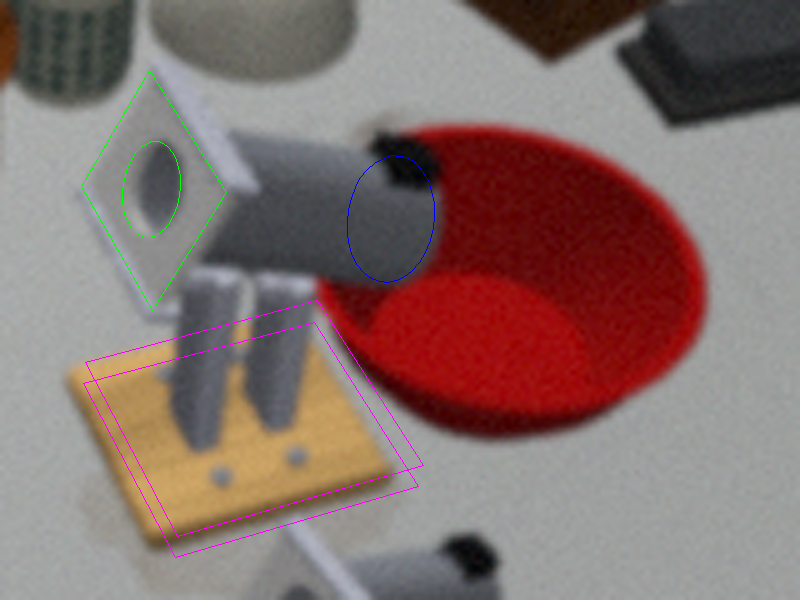

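View pics/t8b.png

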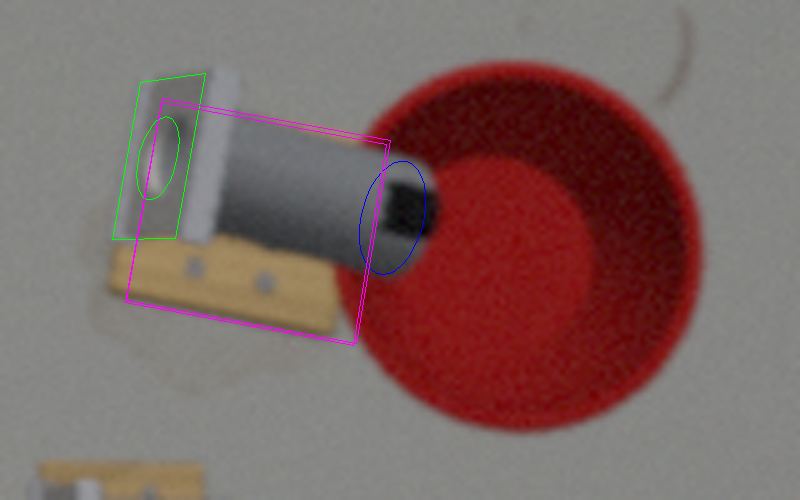

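Emit:
{"op": "send_rows", "data": {"rows": "0 0 -3 0 0;0 0 -5.5 0 0;0 0 -6.6 0 0;0 0 -6.6 0 0;0 0 -6.6 0 0"}}

```text
time_s: 9.35
eef_pos: [532.6, -58.1, 62.7]
ee_rot: [0.703, 0.072, 0.704, -0.069]
force: [0.3, 7.9, -1.6]
grip_width: 0.322
```

```bash
sed -i 's/^mouth=.*; H=/mouth=np.array([500.6,-218,158.6]); H=/' h.py
python3 - <<'E'
from h import *
s,p,R=T();print(s["eef_pos"],s["force"])
d=capture("scene")
tip=p+R@[-42.8,-169.6,1];hd=p+R@[-42.8,-3.6,1];print(tip)
overlay(d,plate(0,(0,255,0))+[([hd,tip],(0,0,255))],(240,180,460,340),3.6,"s9")
E
```

```text
[532.56 -58.07  62.7 ] [ 0.32  7.94 -1.64]
[ 499.94 -224.64  104.97]
```

View pics/s9.png

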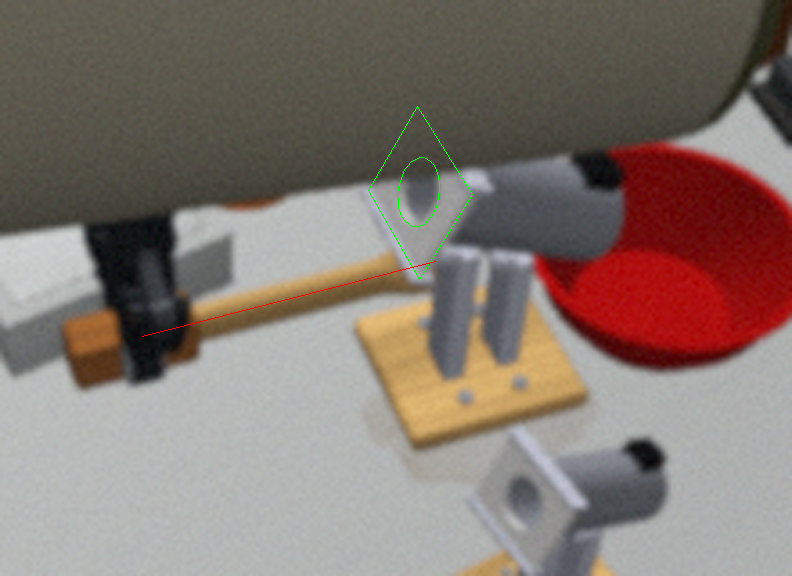

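Emit:
{"op": "send_rows", "data": {"rows": "0 0 0.6 0 0;0 -0.6 0.6 0 0;0 -1.2 0.6 0 0;0 -1.8 0.5 0 0;0 -2.4 0.4 0 0;0 -3.2 0.2 0 0;0 -4 0 0 0;0 -4.8 -0.3 0 0;0 -5.5 -0.6 0 0;0 -5.5 -0.6 0 0"}}

```text
time_s: 10.4
eef_pos: [532.2, -66.2, 119.3]
ee_rot: [0.704, 0.071, 0.703, -0.071]
force: [0.7, 4.1, -0.3]
grip_width: 0.323
```

Run:
```python
from h import *
d=wcap();s,p,R=T();print(s["eef_pos"],s["force"],s["wrist_torque"],s["grip_width"]);save(d,"w10")
d=capture("scene");save(d,"s10",(240,160,440,310),4)
```

```text
[532.12 -66.01 118.72] [0.76 3.7  1.17] [ 0.4  -0.05 -0.11] 0.32274117285749737
```

View pics/w10.png

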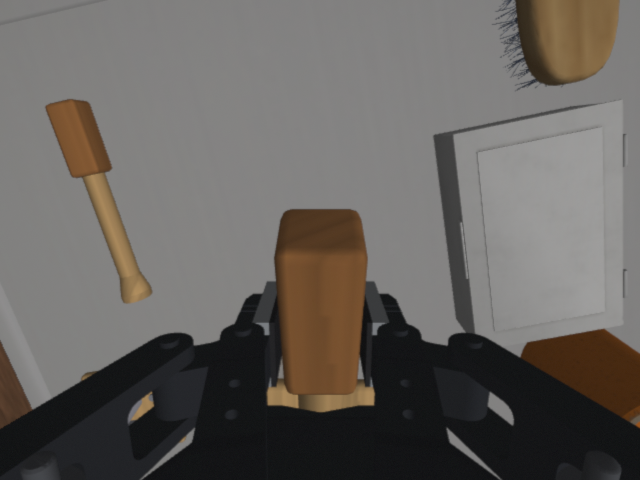

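View pics/s10.png

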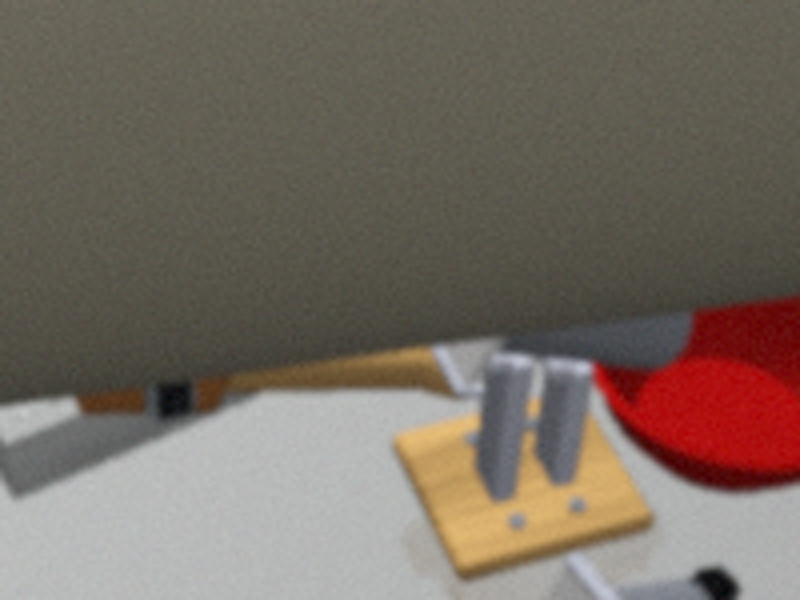

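View pics/w10c.png

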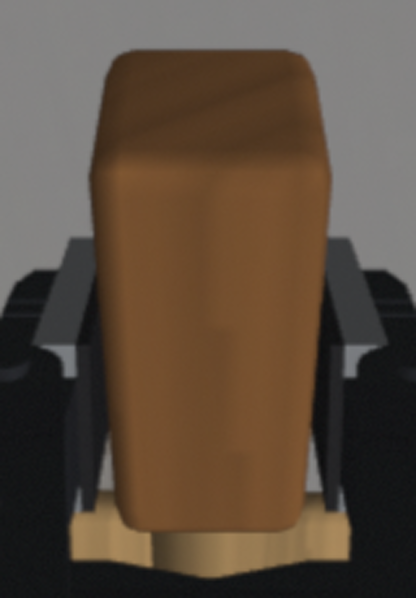

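```bash
cat > tilt.py <<'E'
from h import *
from scipy.optimize import minimize
def model(d,v,yaw=0):
    th,x,y,zc=v;M=np.array(d["mount"]);Mi=np.linalg.inv(M);K=np.array(d["intrinsics"])
    a=np.array([np.sin(th),-np.cos(th),0]);n=np.array([-np.cos(th),-np.sin(th),0]);l=np.array([0,0,1.]);c=np.array([x,y,zc])
    r=2.5;P=[]
    # rounded box: hull of spheres approximated by box corner cuts
    for i in(-1,1):
      for j in(-1,1):
        for k in(-1,1):
          for q in((34,15-r,14-r),(34-r,15,14-r),(34-r,15-r,14),):
            P.append(c+i*q[0]*a+j*q[1]*n+k*q[2]*l)
    P=np.array(P);C=(Mi[:3,:3]@P.T).T+Mi[:3,3];U=(K@C.T).T;return U[:,:2]/U[:,2:]
def seg(rgb):
    hsv=cv2.cvtColor(rgb,cv2.COLOR_RGB2HSV);m=((hsv[:,:,0]<20)&(hsv[:,:,1]>125)&(hsv[:,:,2]>50)).astype(np.uint8)
    m[:,:260]=0;m[:,385:]=0;m[:180]=0;m[409:]=0;return m
def fit(d,rgb,rmax,v0=(0.2,-43,-3,1)):
    m=seg(rgb);m[rmax:]=0
    n,lab,st,_=cv2.connectedComponentsWithStats(m);k=1+np.argmax(st[1:,4]);m=(lab==k).astype(np.uint8)
    m=cv2.morphologyEx(m,cv2.MORPH_CLOSE,np.ones((5,5)))
    S=8
    big=cv2.resize(m,None,fx=1,fy=1)
    def cost(v):
        h=cv2.convexHull((model(d,v)*16).round().astype(np.int32).reshape(-1,1,2))
        im=np.zeros((480,640),np.uint8);cv2.fillConvexPoly(im,h,255,lineType=cv2.LINE_AA,shift=4);im[rmax:]=0
        return np.abs(im.astype(float)/255-m).sum()
    best=None
    for t0 in np.radians([0,8,16,24,30]):
        v=np.array(v0);v[0]=t0
        r=minimize(cost,v,method="Nelder-Mead",options=dict(initial_simplex=v+np.vstack([np.zeros(4),np.diag([.08,5,5,2])]),maxiter=600,xatol=1e-3,fatol=.1))
        if best is None or r.fun<best.fun: best=r
    print("tilt",round(np.degrees(best.x[0]),1),"x,y,z",best.x[1:],"resid",best.fun,"area",m.sum());return best.x
E
python3 - <<'E'
from tilt import *
d=wcap()
for n,rm in(("w6",405),("w10",388),("w10",393)):
    fit(d,cv2.cvtColor(cv2.imread("pics/%s.png"%n),cv2.COLOR_BGR2RGB),rm)
E
```

```text
tilt 3.1 x,y,z [-37.53  -7.46   0.25] resid 184.00784313725492 area 13131
tilt 17.8 x,y,z [-37.4    4.71   0.28] resid 173.33333333333337 area 14587
tilt 16.8 x,y,z [-37.57   4.64   0.28] resid 188.36470588235295 area 14923
```

Emit:
{"op": "send_rows", "data": {"rows": "0 -0.5 -0.1 0 0;0 -1 -0.2 0 0;0 -1.5 -0.4 0 0;0 -2 -0.6 0 0;0 -2.3 -0.7 0 0;0 -2.3 -0.7 0 0"}}

```text
time_s: 11.2
eef_pos: [530.6, -73.1, 141.5]
ee_rot: [0.704, 0.071, 0.703, -0.071]
force: [0.8, -0.5, -1.7]
grip_width: 0.325
```

Run:
```python
from tilt import *
d=wcap();s,p,R=T();print(s["eef_pos"],s["force"],s["wrist_torque"],s["grip_width"]);save(d,"w11")
g=d["pixels"][:,310:330].astype(int).mean(1).sum(1);dg=np.diff(g);print([(i,int(dg[i])) for i in range(180,430) if abs(dg[i])>10])
for rm in (365,370,375,380):fit(d,d["pixels"],rm)
```

```text
[530.52 -73.01 141.29] [-0.91  0.17 -2.69] [0.04 0.01 0.03] 0.32448272770292524
[(207, -25), (208, -112), (209, -89), (211, 12), (382, 21), (383, 56), (409, -17), (410, -76), (411, -107), (412, -38)]
tilt 26.2 x,y,z [-38.04   5.71   0.26] resid 134.94901960784313 area 13064
tilt 26.8 x,y,z [-37.98   5.8    0.25] resid 137.50980392156862 area 13425
tilt 26.3 x,y,z [-38.06   5.72   0.25] resid 141.5529411764706 area 13779
tilt 26.3 x,y,z [-38.06   5.72   0.25] resid 147.77647058823527 area 14118
```

View pics/w11.png

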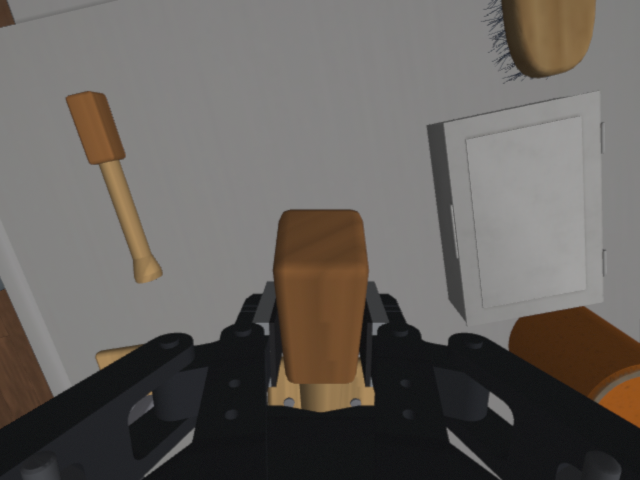

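Emit:
{"op": "send_rows", "data": {"rows": "0 0 2 0 0;0 0 4.5 0 0;0 -3 4.5 -1 0;0 -7 4.5 -4 0;0 -12 4.5 -8 0;0 -12 2 -12.5 0;0 -12 -3 -12.5 0;0 -12 -8 -12.5 0;0 -12 -12.3 -12.5 0;0 -12 -12.3 -12.5 0;0 -12 -12.3 -12.5 0", "grip_force": 50}}

```text
time_s: 12.35
eef_pos: [383.2, -169.1, 261.0]
ee_rot: [0.703, 0.072, 0.704, -0.071]
force: [0.1, 0.6, -1.1]
grip_width: 0.318
```

Run:
```python
from tilt import *
d=wcap();s,p,R=T();print(s["eef_pos"],s["force"],s["dq"]);save(d,"w12")
np.save("w12v.npy",d["V2"])
fit(d,d["pixels"],375)
overlay(d,plate(0,(0,255,0))+[ring(110,0,25.5,(255,0,0))],(320,80,640,400),2.3,"w12o",d["V2"])
e=capture("top");save(e,"t12",(270,200,450,320),4)
overlay(e,plate(0,(0,255,0))+[ring(110,0,25.5,(255,0,0))],(270,200,450,320),4,"t12")
```

```text
[ 383.51 -168.24  261.07] [-0.03 -0.41 -0.77] [ 0.03 -0.    0.    0.   -0.   -0.  ]
tilt 28.0 x,y,z [-37.26   6.26   0.26] resid 164.62745098039215 area 13770
```

View pics/w12o.png

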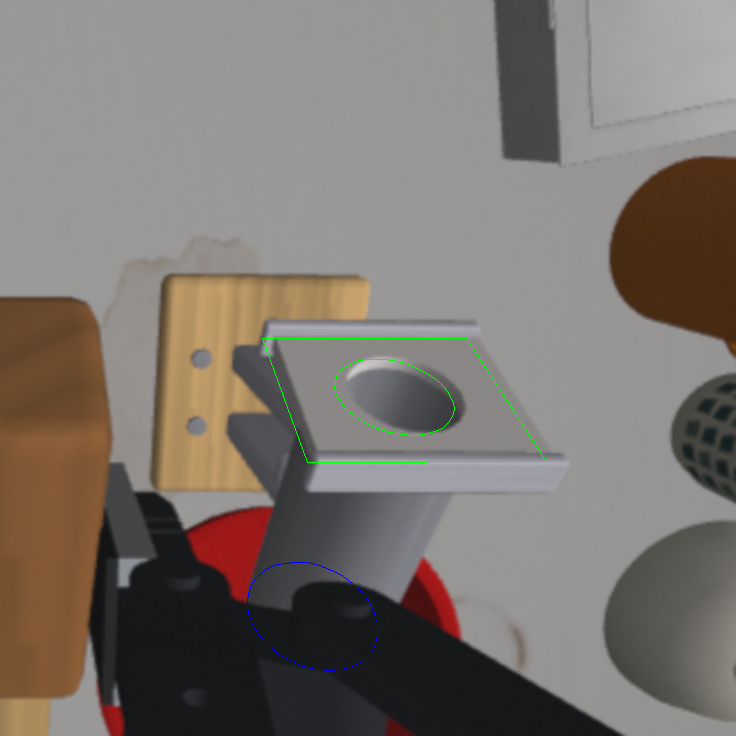

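View pics/t12.png

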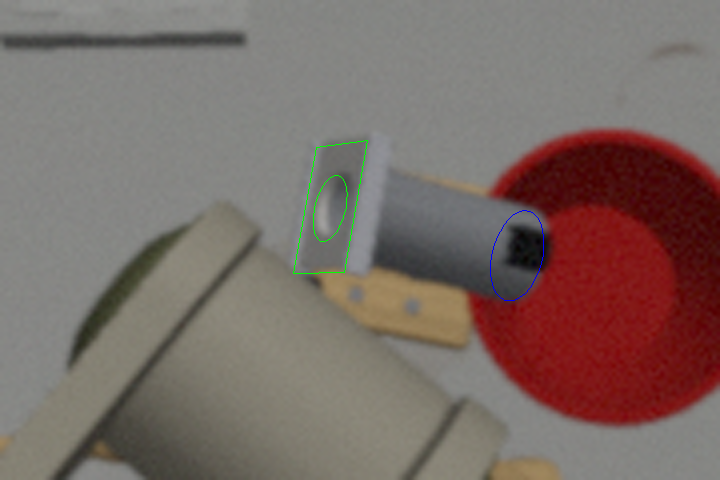

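Run:
```python
from tilt import *
d=capture("wrist");V=np.load("w12v.npy");d["pixels"]=cv2.cvtColor(cv2.imread("pics/w12.png"),cv2.COLOR_BGR2RGB)
def cyl(yo,c):
    out=[]
    for x in (0,110): out.append(ring(x,yo,25.5,c))
    for a in np.linspace(0,2*np.pi,17)[:-1]: out.append(([B(0,yo+25.5*np.cos(a),25.5*np.sin(a)),B(110,yo+25.5*np.cos(a),25.5*np.sin(a))],c))
    return out
print("L",L)
overlay(d,[ring(-9,-2.5,18,(0,255,0)),ring(-3,-2.5,18,(0,200,255))]+cyl(-2.5,(255,0,0)),(420,200,600,380),4.3,"w12p",V)
overlay(d,[ring(-9,-3.5,18,(0,255,0)),ring(-3,-3.5,18,(0,200,255))]+cyl(-5,(255,0,0)),(420,200,600,380),4.3,"w12q",V)
```

```text
L [ 0.98 -0.2   0.  ]
```

View pics/w12p.png

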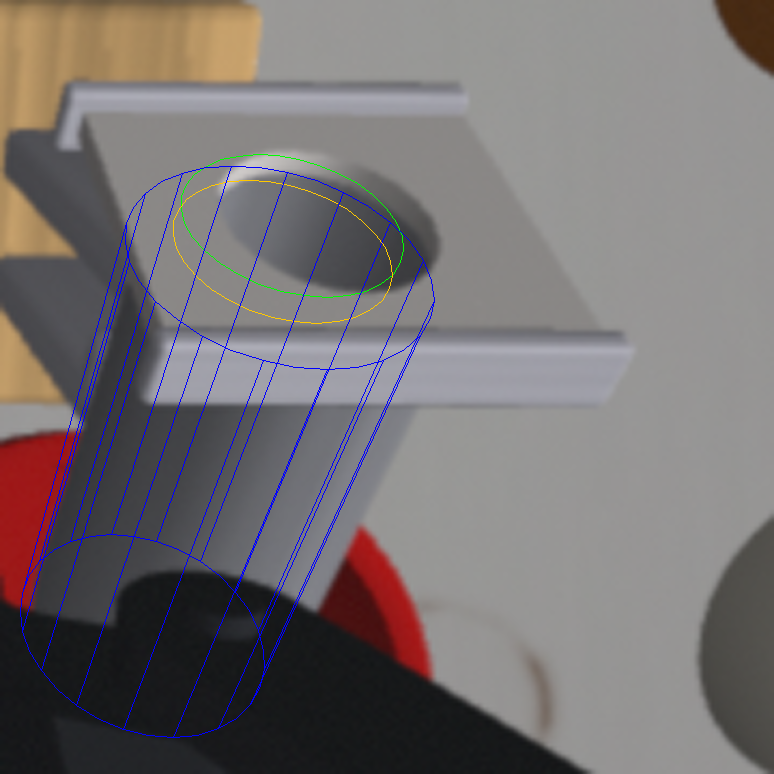

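View pics/w12q.png

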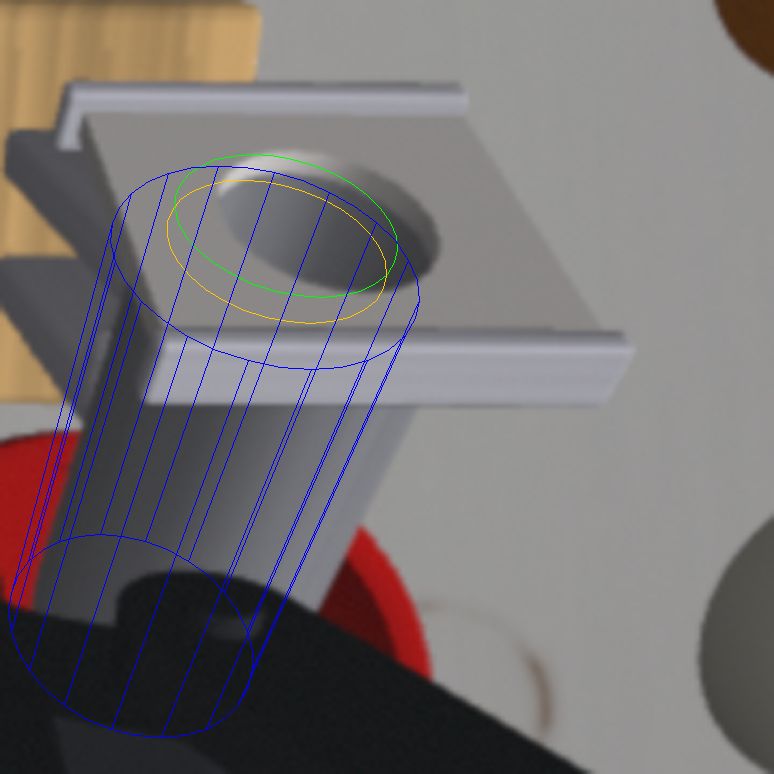

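Run:
```python
import cv2
im=cv2.imread("pics/w12.png");cv2.imwrite("pics/a1.png",cv2.resize(im[210:350,420:570],None,fx=4,fy=4,interpolation=cv2.INTER_CUBIC))
im=cv2.imread("pics/s0.png");cv2.imwrite("pics/a2.png",cv2.resize(im[200:260,335:425],None,fx=8,fy=8,interpolation=cv2.INTER_CUBIC))
im=cv2.imread("pics/t0.png");cv2.imwrite("pics/a3.png",cv2.resize(im[225:290,335:415],None,fx=8,fy=8,interpolation=cv2.INTER_CUBIC))
```

```text
(no output)
```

View pics/a1.png

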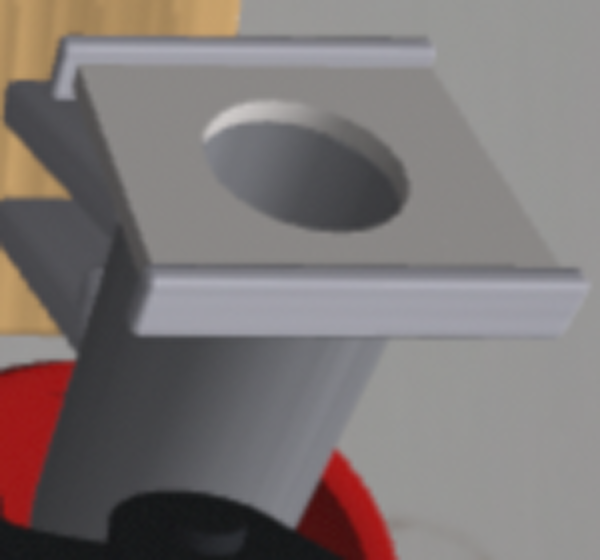

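View pics/a2.png

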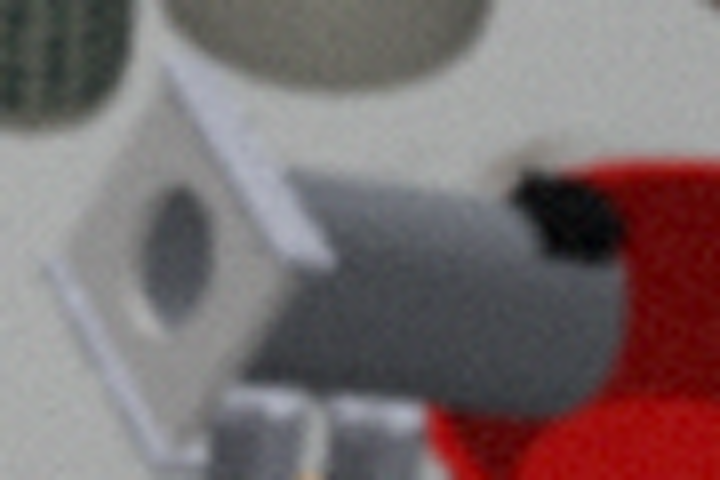

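View pics/a3.png

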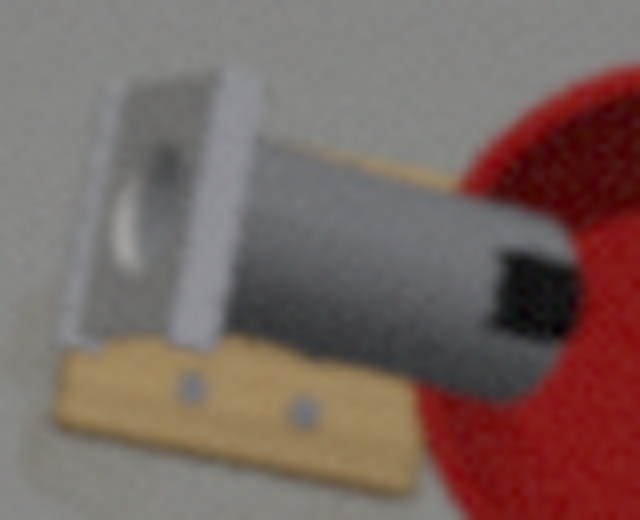

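```bash
cat > bfit.py <<'E'
from h import *
from scipy.optimize import least_squares
V=np.load("w12v.npy")
w=capture("wrist");sc=capture("scene");tp=capture("top")
W=dict(intrinsics=w["intrinsics"],view=V)
def P(l,o,s): return [((x+.5)/s+o[0]-.5,(y+.5)/s+o[1]-.5) for x,y in l]
sil=[(W,P([(77,360),(52,450),(33,520),(383,345),(358,400),(302,515)],(420,210),4)),
 (sc,P([(300,172),(420,187),(480,200),(255,375),(400,398),(520,417)],(335,200),8)),
 (tp,P([(265,142),(400,178),(530,213),(235,330),(400,380),(480,400)],(335,225),8))]
rim=[(W,P([(203,140),(230,108),(265,100),(300,103),(360,122),(409,190),(395,215),(350,232),(280,220),(225,185)],(420,210),4)),
 (sc,P([(136,285),(215,245),(180,185),(160,335)],(335,200),8)),
 (tp,P([(112,235),(130,272),(170,145),(192,190)],(335,225),8))]
ex=[(sc,P([(628,300),(610,370),(580,405)],(335,200),8)),(tp,P([(578,250),(555,360),(530,390)],(335,225),8))]
def frame(v):
    m=v[:3];h=np.array([np.cos(v[3]),np.sin(v[3]),0]);c,s=np.cos(np.radians(25)),np.sin(np.radians(25))
    a=c*h-s*Z;n=s*h+c*Z;return m,a,n,np.cross(n,a)
def f(v,full=True):
    m,a,n,l=frame(v);r=[]
    for d,pts in sil:
        for uv in pts:
            o,q=ray(d,uv);cr=np.cross(q,a);cr/=np.linalg.norm(cr);r.append((abs((m-o)@cr)-25.5))
    for d,pts in rim:
        for uv in pts:
            o,q=ray(d,uv);c=m-9*a+v[4]*l;t=((c-o)@a)/(q@a);r.append(np.linalg.norm(o+t*q-c)-18)
    for d,pts in ex:
        for uv in pts:
            o,q=ray(d,uv);c=m+110*a;t=((c-o)@a)/(q@a);r.append(np.linalg.norm(o+t*q-c)-25.5)
    return np.array(r)
if __name__=="__main__":
    r=least_squares(f,[500.6,-218,158.6,HD,0],loss="soft_l1")
    m,a,n,l=frame(r.x);print("mouth",m,"head",np.degrees(r.x[3]),"off",r.x[4],"exit",m+110*a);print(f(r.x).round(1))
    J=r.jac;print("sd",np.sqrt(np.diag(np.linalg.inv(J.T@J))))
    np.save("bf.npy",r.x)
E
python3 bfit.py; sed -n 1,2p bfit.py >/dev/null
python3 - <<'E'
from h import *
print(ctrl.sense()["time_s"])
d=capture("wrist")
for nm in("barrel_mouth","barrel_exit"):
    for r in nets.spot_point(d,nm)[:2]: print(nm,r)
E
```

```text
mouth [ 503.09 -220.05  157.2 ] head -102.8890861331382 off 0.8437266326077298 exit [ 480.85 -317.23  110.71]
[ 0.5 -0.5 -1.4  0.2  0.7  1.3 -0.3  0.7 -0.1 -1.2 -0.   1.  -0.3  0.6
  1.4  0.1  1.5  1.  -0.4  1.5  2.6  3.   4.   1.  -0.7 -1.9 -2.8 -2.4
 -4.6  0.6 -0.8  0.3  0.1  0.9 -1.1  6.4  1.3  0.6  0.2  4.   1.5  0.7]
sd [0.79 0.43 0.8  0.01 1.01]
12.65
barrel_mouth {'location': [345.1, -169.2, 112.2], 'confidence': 0.95}
barrel_mouth {'location': [506.6, -223.5, 156.1], 'confidence': 0.71}
barrel_exit {'location': [477.3, -319.9, 112.7], 'confidence': 0.79}
```

```bash
cat > bfit2.py <<'E'
import bfit
from bfit import *
bfit.rim[1]=(sc,P([(136,285),(180,185),(160,335)],(335,200),8))
bfit.rim[2]=(tp,P([(112,235),(130,272)],(335,225),8))
hd=np.radians(-101.5)
wt=np.ones(100)
for name,sel in (("all",None),("wrist",0)):
    S,Rm,E_=bfit.sil,bfit.rim,bfit.ex
    if sel==0: bfit.sil,bfit.rim,bfit.ex=[S[0]],[Rm[0]],[]
    g=lambda v: np.r_[f([v[0],v[1],v[2],hd,v[3]]),(np.array(v[:3])-[500.6,-218.5,158.])/4]
    r=least_squares(g,[500.6,-218,158.6,0],loss="soft_l1")
    m,a,n,l=frame([*r.x[:3],hd,0]);print(name,"mouth",m,"off",r.x[3],"hole",m-9*a+r.x[3]*l,"exit",m+110*a);print(g(r.x).round(1))
    if sel is None: np.save("bf2.npy",r.x)
    bfit.sil,bfit.rim,bfit.ex=S,Rm,E_
E
python3 bfit2.py
```

```text
all mouth [np.float64(501.80540932912027), np.float64(-219.31793981131182), np.float64(157.2568649727391)] off 2.918970303349025 hole [ 506.29 -211.91  161.06] exit [ 481.93 -317.01  110.77]
[ 0.3 -0.1 -0.4  1.1  1.3  1.2  0.3  0.9 -0.2 -2.  -0.1  1.4  0.6  0.6
  0.5 -0.8  1.8  1.9 -0.   1.3  1.9  1.9  2.4  0.2 -0.8 -1.4 -2.1 -1.8
 -5.5 -0.8  0.5 -0.2  1.4  2.1  1.5  1.1  4.4  2.3  1.6  0.3 -0.2 -0.2]
wrist mouth [np.float64(502.10001431719525), np.float64(-217.29823825965192), np.float64(159.70541005406386)] off 2.1894170970581905 hole [ 505.87 -209.74  163.51] exit [ 482.22 -314.99  113.22]
[ 0.7  0.4  0.1  0.3  0.6  0.5 -0.1 -0.1 -0.1 -0.4  0.1 -0.5 -0.4  0.
 -0.2 -0.5  0.4  0.3  0.4]
```

```bash
cat >> h.py <<'E'
hd=np.radians(-101.5);H=np.array([np.cos(hd),np.sin(hd),0]);Aax=np.cos(np.radians(25))*H-np.sin(np.radians(25))*Z; Nn=np.sin(np.radians(25))*H+np.cos(np.radians(25))*Z; L=np.cross(Nn,Aax)
hole=np.array([506.0,-210.6,162.5]); mouth=hole+9*Aax-2.5*L
E
python3 - <<'E'
from h import *
go([537.8,-50.9,202.5],hd+np.pi/2)
E
```

```text
t 12.95 tcp [ 383.57 -168.33  261.1 ] R [[0.0, 0.2, 0.98], [-0.0, 0.98, -0.2], [-1.0, -0.0, 0.0]] shift [ 5.86 14.57 12.78] 0.008405828981966578
```

Emit:
{"op": "send_rows", "data": {"rows": "0 0 4 1 0;0 0 9 4 0;0 0 14 8 0;0 1 14.6 12 0;0 4 14.6 12.8 0;0 5.9 14.6 12.8 0;0 5.9 14.6 12.8 0;0 5.9 14.6 12.8 0"}}

```text
time_s: 13.75
eef_pos: [538.1, -51.0, 202.9]
ee_rot: [0.704, 0.071, 0.703, -0.071]
force: [0.1, 0.3, 0.3]
grip_width: 0.317
```

Run:
```python
from tilt import *
s,p,R=T();print(s["eef_pos"],s["force"],s["time_s"])
a=capture("scene");b=capture("top")
np.save("Rp.npy",np.c_[R,p])
mid=p+R@[-40,5,.3];tip=p+R@[31.5,-144.8,.3]
sg=[ring(-9,2.5,18,(0,255,0)),([mid,tip],(0,0,255))]
print(proj(a,tip),proj(b,tip))
overlay(a,sg,(260,150,420,270),5,"s13");overlay(b,sg,(270,200,430,320),5,"t13")
for nm,d in(("s",a),("t",b)):
    for r in nets.spot_point(d,"pusher_tip")[:3]: print(nm,r,proj(d,r["location"]))
```

```text
[538.11 -50.97 202.87] [0.15 0.26 0.32] 13.75
[346.07 230.11] [343.89 247.56]
s {'location': [382.1, -97.4, 9.4], 'confidence': 0.72} [336.44 352.44]
t {'location': [507.5, -188.1, 166.7], 'confidence': 0.61} [341.53 248.87]
t {'location': [382.4, -97.7, 11.5], 'confidence': 0.59} [302.22 310.  ]
```

View pics/s13.png

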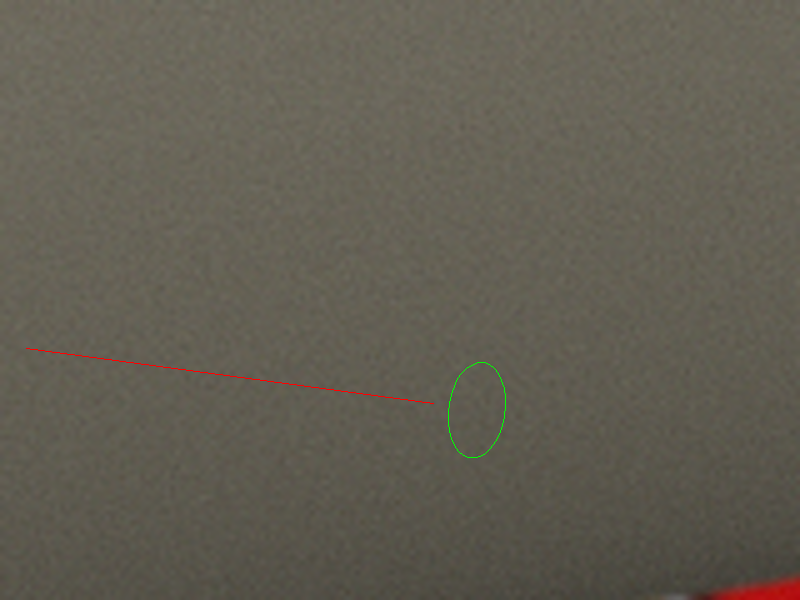

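View pics/t13.png

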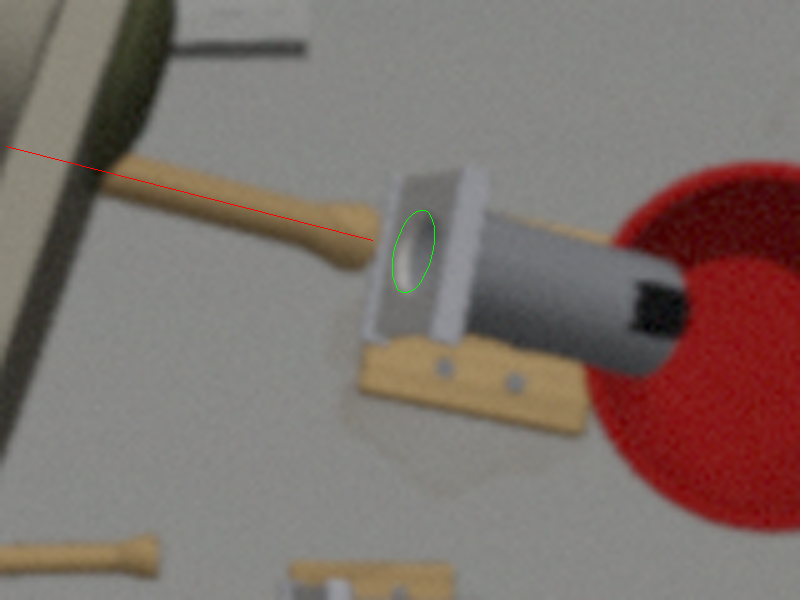

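Emit:
{"op": "send_rows", "data": {"rows": "0 0 5 0 0;0 0 10 0 0;0 4 12 0 0;0 8 12 0 0;0 12 12 0 0;0 14.5 12 0 0;0 15.3 12 0 0;0 15.3 12 0 0;0 15.3 12 0 0", "grip_force": 100}}

```text
time_s: 14.85
eef_pos: [563.0, 66.5, 50.9]
ee_rot: [0.705, 0.071, 0.702, -0.071]
force: [-0.8, -0.1, -0.6]
grip_width: 0.307
```

Run:
```python
from tilt import *
s,p,R=T();print(s["eef_pos"],s["force"],s["time_s"])
a=capture("scene")
sg=[([p+R@[-40,5,.3],p+R@[31.5,-144.8,.3]],(0,0,255)),([p+R@[-43,9.9,.3],p+R@[24.5,-141.7,.3]],(0,255,0))]
overlay(a,sg,(200,220,360,340),5,"s14")
d=wcap();fit(d,d["pixels"],375)
```

```text
[563.01  66.55  50.94] [-0.76 -0.14 -0.55] 14.85
tilt 27.5 x,y,z [-36.48   5.99   0.23] resid 163.24705882352941 area 13679
```

View pics/s14.png

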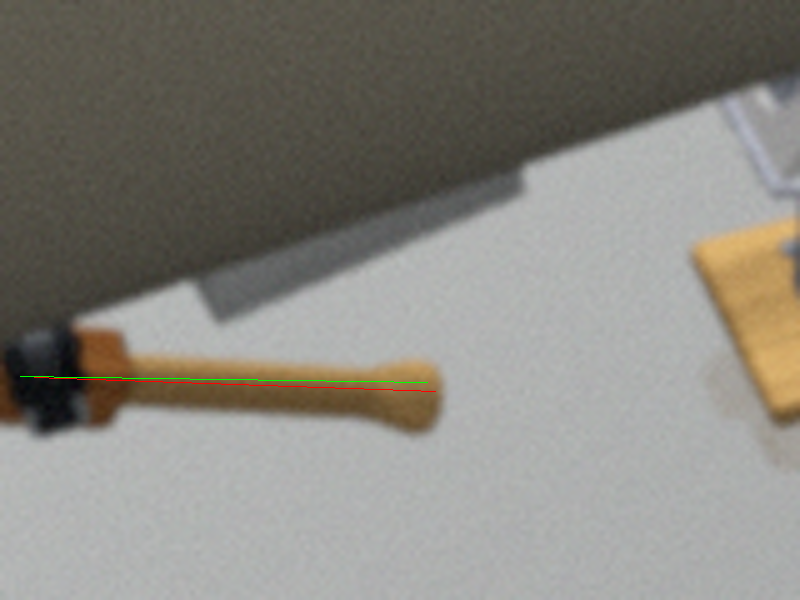

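Emit:
{"op": "send_rows", "data": {"rows": "0 0.1 0 0 0;0 0.2 0 0 0;0 0.3 0 0 0;0 0.3 0 0 0"}}

```text
time_s: 15.35
eef_pos: [562.0, 66.7, 46.2]
ee_rot: [0.704, 0.071, 0.703, -0.071]
force: [-0.1, 1.2, 1.0]
grip_width: 0.308
```

Emit:
{"op": "send_rows", "data": {"rows": "0 0.1 0 0 0;0 0.2 0 0 0;0 0.2 0 0 0"}}

```text
time_s: 15.65
eef_pos: [562.3, 67.1, 44.7]
ee_rot: [0.704, 0.071, 0.703, -0.071]
force: [0.3, 3.9, 6.8]
grip_width: 0.31
```

Emit:
{"op": "send_rows", "data": {"rows": "0 0.1 0 0 0;0 0.2 0 0 0;0 0.2 0 0 0"}}

```text
time_s: 15.95
eef_pos: [562.7, 67.4, 43.5]
ee_rot: [0.704, 0.071, 0.703, -0.07]
force: [-1.5, 6.1, 12.5]
grip_width: 0.309
```

```bash
cat >> h.py <<'E'
TIP=np.array([32.3,-144.8,0.3])
def tipgo(x,y,z):
    "tip at barrel coords relative to hole axis: x from mouth, y,z from hole centre"
    s,p,R=T(); t=hole+9*Aax+x*Aax+y*L+z*Nn; return go(t-R@TIP)
def tipnow():
    s,p,R=T(); q=p+R@TIP-(hole+9*Aax); print("tip rel mouth(hole-axis)",q@Aax,q@L,q@Nn,"F",np.array(s["force"]),"F_a,l,n",s["force"]@Aax,s["force"]@L,s["force"]@Nn,"t",s["time_s"],"g",s["grip_width"])
E
python3 - <<'E'
from h import *
tipgo(-29,0,0);tipnow();print("units per axial cm in tool:",T()[2].T@Aax)
E
```

```text
t 15.95 tcp [562.72  67.38  43.51] R [[0.0, 0.2, 0.98], [0.0, 0.98, -0.2], [-1.0, 0.0, 0.0]] shift [-16.   -12.07  -0.03]
tip rel mouth(hole-axis) -70.92562822407258 0.6102517496293369 -195.9396150833857 F [-1.46  6.12 12.52] F_a,l,n -10.466166562251484 -2.6487626021973223 8.938919149624041 t 15.95 g 0.30896685159925297
units per axial cm in tool: [ 0.42 -0.91 -0.  ]
```

Emit:
{"op": "send_rows", "data": {"rows": "0 -4 0 0 0;0 -8 0 0 0;0 -12 0 0 0;0 -16 0 0 0;0 -16 -5 0 0;0 -16 -9 0 0;0 -16 -12.1 0 0;0 -16 -12.1 0 0;0 -16 -12.1 0 0"}}

```text
time_s: 16.85
eef_pos: [537.6, -52.2, 201.9]
ee_rot: [0.703, 0.071, 0.704, -0.071]
force: [0.8, 0.2, -1.1]
grip_width: 0.312
```

Run:
```python
from tilt import *
tipnow();s,p,R=T()
b=capture("top")
tip=p+R@TIP
sg=[ring(-9,2.5,18,(0,255,0)),([tip-60*Aax,tip+40*Aax],(0,0,255)),([tip+15*(np.cos(t)*L+np.sin(t)*Nn) for t in np.linspace(0,6.3,30)],(255,0,0))]
overlay(b,sg,(290,210,410,300),6.5,"t15")
d=wcap();fit(d,d["pixels"],375)
tipgo(-15,0,0)
```

```text
tip rel mouth(hole-axis) -27.16508627638932 -0.44428428304776896 -0.7309289458066635 F [ 0.82  0.25 -1.11] F_a,l,n 0.10291773468122697 0.75204686649503 -1.174726521956451 t 16.85 g 0.3121912728676252
tilt 27.0 x,y,z [-36.88   5.98   0.26] resid 168.42352941176472 area 13716
t 16.95 tcp [537.85 -51.11 201.92] R [[-0.0, 0.2, 0.98], [0.0, 0.98, -0.2], [-1.0, 0.0, -0.0]] shift [ 0.45 -1.24  0.01]
```

View pics/t15.png

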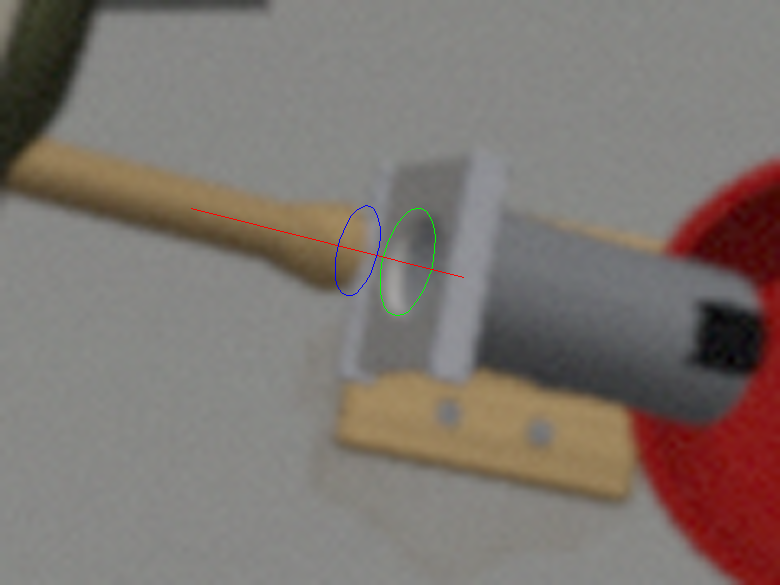

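Run:
```python
from tilt import *
s,p,R=T()
b=capture("top");b["pixels"]
sg=[ring(-9,2.5,18,(0,255,0))]
for ty,th,c in((-141,26,(255,0,0)),(-138,26,(0,0,255))):
    t=np.radians(th);a=np.cos(t)*H-np.sin(t)*Z;n=np.sin(t)*H+np.cos(t)*Z
    tip=p+R@np.array([32.3,ty,.3]); sg+=[([tip+15*(np.cos(q)*L+np.sin(q)*n) for q in np.linspace(0,6.3,30)],c)]
    sg+=[([tip-x*a+r*l_*L for x,r in((0,15),(8,15),(30,10),(90,10))],c) for l_ in(-1,1)]
overlay(b,sg,(310,225,380,280),11,"t16")
save(b,"t16r",(310,225,380,280),11)
```

```text
(no output)
```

View pics/t16.png

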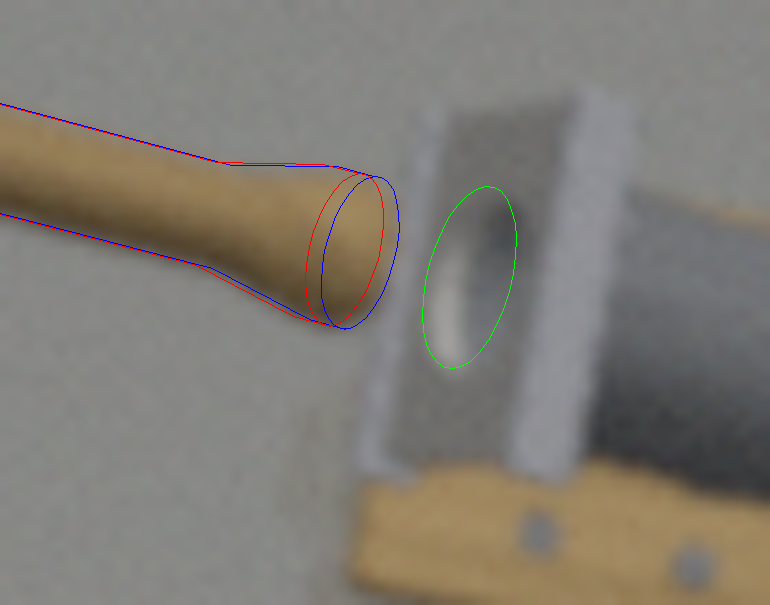

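View pics/t16r.png

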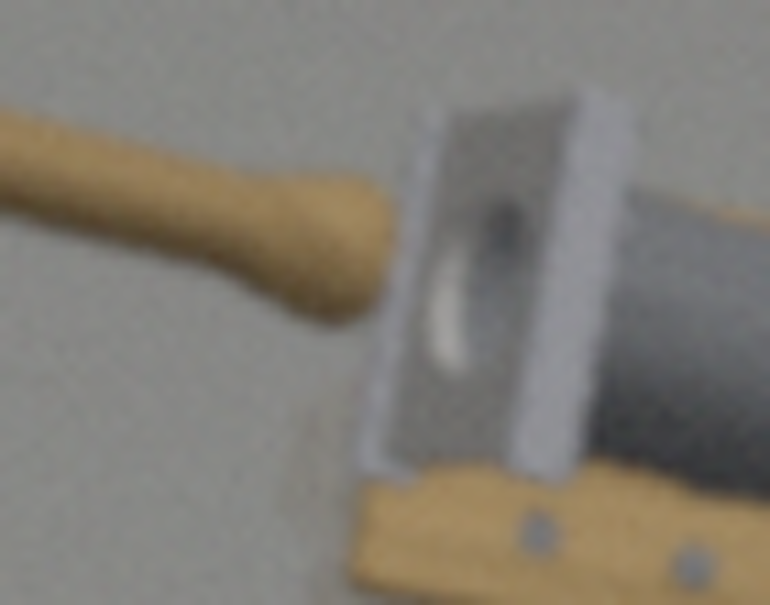

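```bash
sed -i 's/^TIP=.*/TIP=np.array([32.3,-140.0,0.3])/' h.py
python3 - <<'E'
from h import *
tipnow();tipgo(-14,0,0)
E
```

```text
tip rel mouth(hole-axis) -32.66156858193799 -0.07109452041919445 -3.162657340555266 F [-0.18  0.34 -1.06] F_a,l,n 0.17947463803299007 -0.24177835001458456 -1.0898309565478905 t 17.0 g 0.30979137564954395
t 17.0 tcp [537.88 -50.98 201.95] R [[-0.0, 0.2, 0.98], [0.0, 0.98, -0.2], [-1.0, 0.0, -0.0]] shift [ 0.5  -1.83  0.  ]
```

Emit:
{"op": "send_rows", "data": {"rows": "0 -0.3 -0.1 0 0;0 0.1 -1 0 0;0 0.5 -1.8 0 0;0 0.5 -1.8 0 0;0 0.5 -1.8 0 0", "grip_force": 60}}

```text
time_s: 17.5
eef_pos: [534.1, -69.8, 196.9]
ee_rot: [0.703, 0.071, 0.704, -0.071]
force: [-0.9, -0.4, -1.2]
grip_width: 0.307
```

Emit:
{"op": "send_rows", "data": {"rows": "0 0.08 -0.18 0 0;0 0.17 -0.36 0 0;0 0.25 -0.54 0 0;0 0.34 -0.72 0 0;0 0.34 -0.72 0 0"}}

```text
time_s: 18.0
eef_pos: [532.7, -76.7, 193.6]
ee_rot: [0.703, 0.071, 0.704, -0.071]
force: [-0.9, 0.3, -0.8]
grip_width: 0.308
```

Run:
```python
from h import *
tipnow()
b=capture("top");save(b,"t17",(310,225,380,280),11)
```

```text
tip rel mouth(hole-axis) -5.317172227104465 -0.20537615239769624 0.3612777968207568 F [-0.89  0.3  -0.76] F_a,l,n 0.20988302821993277 -0.9341538292592285 -0.7365588844311922 t 18.0 g 0.30834868866893755
```

View pics/t17.png

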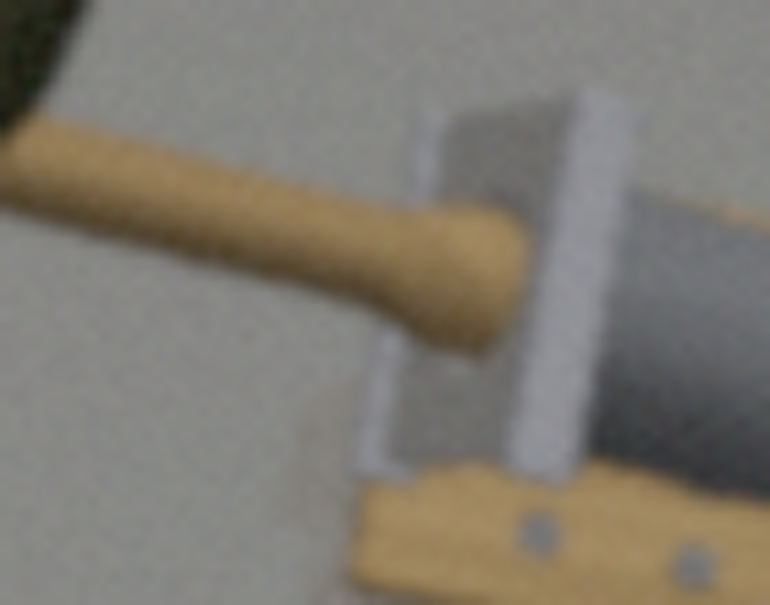

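Emit:
{"op": "send_rows", "data": {"rows": "0 0.04 -0.09 0 0;0 0.08 -0.18 0 0;0 0.13 -0.27 0 0;0 0.17 -0.36 0 0;0 0.17 -0.36 0 0"}}

```text
time_s: 18.55
eef_pos: [532.0, -80.2, 191.9]
ee_rot: [0.704, 0.071, 0.704, -0.071]
force: [-0.1, -0.4, -1.2]
grip_width: 0.303
```

Emit:
{"op": "send_rows", "data": {"rows": "0 0.04 -0.09 0 0;0 0.08 -0.18 0 0;0 0.13 -0.27 0 0;0 0.17 -0.36 0 0;0 0.17 -0.36 0 0"}}

```text
time_s: 19.05
eef_pos: [531.3, -83.7, 190.2]
ee_rot: [0.704, 0.071, 0.704, -0.071]
force: [0.2, -0.6, -0.9]
grip_width: 0.308
```

Emit:
{"op": "send_rows", "data": {"rows": "0 0.06 -0.14 0 0;0 0.13 -0.27 0 0;0 0.19 -0.41 0 0;0 0.25 -0.54 0 0;0 0.34 -0.72 0 0;0 0.34 -0.72 0 0"}}

```text
time_s: 19.65
eef_pos: [529.8, -90.8, 186.7]
ee_rot: [0.703, 0.071, 0.704, -0.071]
force: [0.5, 1.3, -1.6]
grip_width: 0.31
```

Run:
```python
from h import *
tipnow()
b=capture("top");save(b,"t18",(310,225,380,280),11)
```

```text
tip rel mouth(hole-axis) 10.62597725132502 -0.2115707873470376 0.24461571670332993 F [ 0.45  1.29 -1.59] F_a,l,n -0.5540368380524197 0.18506164931375246 -2.007695872344167 t 19.65 g 0.31048342846755494
```

View pics/t18.png

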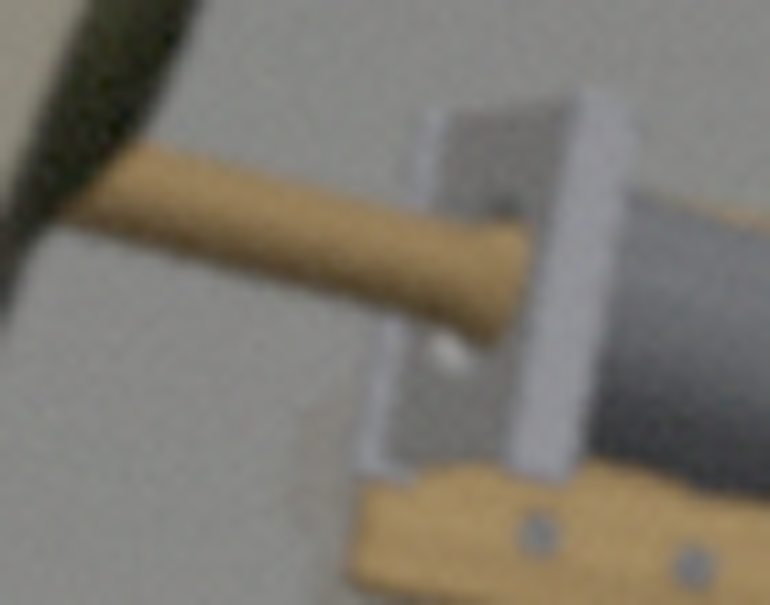

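Emit:
{"op": "send_rows", "data": {"rows": "0 0.13 -0.27 0 0;0 0.25 -0.54 0 0;0 0.38 -0.82 0 0;0 0.51 -1.09 0 0;0 0.63 -1.36 0 0;0 0.76 -1.63 0 0;0 0.76 -1.63 0 0"}}

```text
time_s: 20.4
eef_pos: [526.5, -106.9, 179.1]
ee_rot: [0.703, 0.071, 0.704, -0.071]
force: [0.3, 0.4, -2.1]
grip_width: 0.312
```

Emit:
{"op": "send_rows", "data": {"rows": "0 0.13 -0.27 0 0;0 0.25 -0.54 0 0;0 0.38 -0.82 0 0;0 0.51 -1.09 0 0;0 0.51 -1.09 0 0"}}

```text
time_s: 20.9
eef_pos: [524.4, -117.6, 174.0]
ee_rot: [0.703, 0.071, 0.704, -0.071]
force: [1.5, -0.1, -1.4]
grip_width: 0.311
```

Emit:
{"op": "send_rows", "data": {"rows": "0 0.08 -0.18 0 0;0 0.17 -0.36 0 0;0 0.21 -0.45 0 0;0 0.25 -0.54 0 0;0 0.3 -0.63 0 0;0 0.34 -0.72 0 0;0 0.38 -0.81 0 0;0 0.42 -0.91 0 0;0 0.42 -0.91 0 0"}}

```text
time_s: 21.8
eef_pos: [523.1, -125.3, 170.7]
ee_rot: [0.704, 0.071, 0.703, -0.07]
force: [0.9, 7.2, 3.9]
grip_width: 0.304
```

Run:
```python
from h import *
tipnow();print(ctrl.sense()["eef_pos"])
```

```text
tip rel mouth(hole-axis) 49.24136249496512 0.16875881138238058 0.3324928591419586 F [0.88 7.21 3.87] F_a,l,n -8.197847672567852 -0.5736506280521129 0.4425975662672929 t 21.8 g 0.3039848544373669
[ 523.1  -125.27  170.71]
```

Emit:
{"op": "send_rows", "data": {"rows": "0 0.04 -0.09 0 0;0 0.08 -0.18 0 0;0 0.13 -0.27 0 0;0 0.17 -0.36 0 0;0 0.21 -0.45 0 0;0 0.25 -0.54 0 0", "grip_force": 80}}

```text
time_s: 22.4
eef_pos: [522.4, -129.7, 168.7]
ee_rot: [0.704, 0.072, 0.703, -0.07]
force: [2.0, 13.0, 8.9]
grip_width: 0.309
```

Run:
```python
from h import *
tipnow();print(ctrl.sense()["eef_pos"])
```

```text
tip rel mouth(hole-axis) 54.143647786446515 0.42994655497021567 0.22363923268756217 F [ 1.98 13.02  8.9 ] F_a,l,n -15.684550960533297 -0.6532044048797966 2.506049518873572 t 22.4 g 0.30875455796235307
[ 522.4  -129.67  168.74]
```

Force 16 N and advancing with it; continue at 1 mm per row.

Emit:
{"op": "send_rows", "data": {"rows": "0 0.04 -0.09 0 0;0 0.08 -0.18 0 0;0 0.13 -0.27 0 0;0 0.17 -0.36 0 0;0 0.21 -0.45 0 0;0 0.25 -0.54 0 0"}}

```text
time_s: 23.0
eef_pos: [521.4, -134.9, 166.1]
ee_rot: [0.704, 0.071, 0.703, -0.069]
force: [2.6, 13.9, 8.2]
grip_width: 0.315
```

Run:
```python
from tilt import *
tipnow();d=wcap();fit(d,d["pixels"],375)
b=capture("top");save(b,"t19",(310,225,440,320),6)
```

```text
tip rel mouth(hole-axis) 60.082099111464636 0.4679517371818871 0.07491954926213443 F [ 2.56 13.87  8.16] F_a,l,n -16.231989586220234 -0.2538868478956041 1.4320387193318291 t 23.0 g 0.3145655969940917
tilt 23.8 x,y,z [-36.53   5.32   0.29] resid 227.23529411764704 area 13685
```

View pics/t19.png

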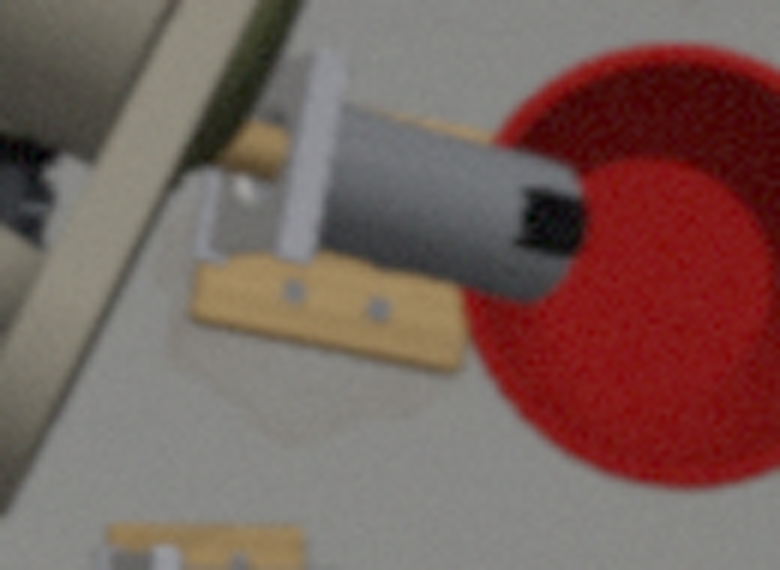

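Emit:
{"op": "send_rows", "data": {"rows": "0 0.05 -0.11 0 0;0 0.1 -0.22 0 0;0 0.15 -0.33 0 0;0 0.2 -0.44 0 0;0 0.25 -0.54 0 0;0 0.3 -0.65 0 0;0 0.36 -0.76 0 0;0 0.41 -0.87 0 0;0 0.46 -0.98 0 0;0 0.51 -1.09 0 0;0 0.56 -1.2 0 0;0 0.61 -1.31 0 0"}}

```text
time_s: 24.3
eef_pos: [518.6, -147.8, 159.9]
ee_rot: [0.704, 0.072, 0.703, -0.069]
force: [1.2, 12.6, 7.1]
grip_width: 0.308
```

Run:
```python
from tilt import *
tipnow();d=wcap();fit(d,d["pixels"],375)
b=capture("top");save(b,"t20",(310,225,440,320),6)
```

```text
tip rel mouth(hole-axis) 74.64490357021748 0.3172087542811803 -0.0018810451495106949 F [ 1.21 12.55  7.08] F_a,l,n -14.359483873312794 -1.3127822836651881 1.1177876215110791 t 24.3 g 0.30812065711764103
tilt 27.9 x,y,z [-36.74   6.14   0.3 ] resid 165.83529411764707 area 13706
```

View pics/t20.png

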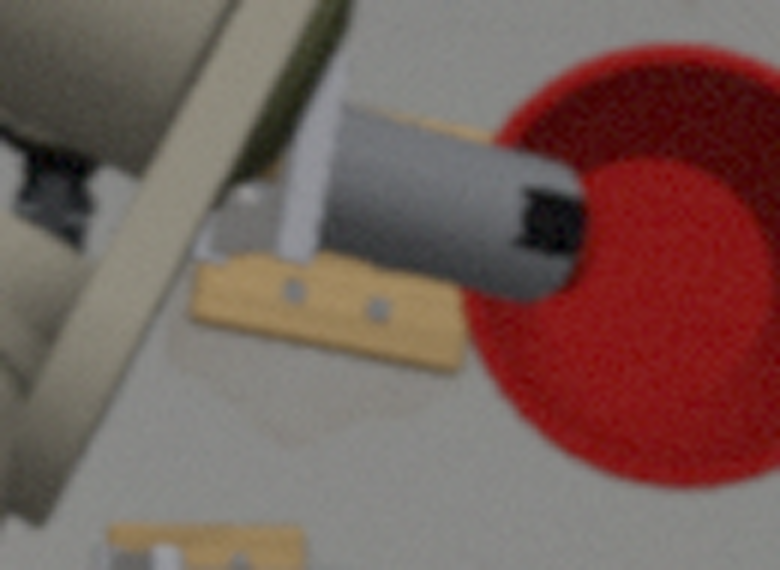

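Emit:
{"op": "send_rows", "data": {"rows": "0 0.05 -0.11 0 0;0 0.1 -0.22 0 0;0 0.15 -0.33 0 0;0 0.2 -0.44 0 0;0 0.25 -0.54 0 0;0 0.3 -0.65 0 0;0 0.36 -0.76 0 0;0 0.41 -0.87 0 0;0 0.46 -0.98 0 0;0 0.51 -1.09 0 0;0 0.56 -1.2 0 0;0 0.61 -1.31 0 0"}}

```text
time_s: 25.6
eef_pos: [515.9, -160.6, 153.7]
ee_rot: [0.704, 0.072, 0.703, -0.069]
force: [1.5, 12.3, 7.3]
grip_width: 0.311
```

Run:
```python
from tilt import *
tipnow();d=wcap();fit(d,d["pixels"],375)
b=capture("top");save(b,"t21",(370,225,470,310),7)
b=capture("scene");save(b,"s21",(370,200,480,290),7)
```

```text
tip rel mouth(hole-axis) 89.10627818490357 0.1716227812583864 -0.088317857048281 F [ 1.47 12.34  7.34] F_a,l,n -14.332872530377994 -1.0187805843606481 1.420562210081517 t 25.6 g 0.3106628708875044
tilt 27.7 x,y,z [-36.75   6.09   0.31] resid 182.10196078431375 area 13728
```

View pics/t21.png

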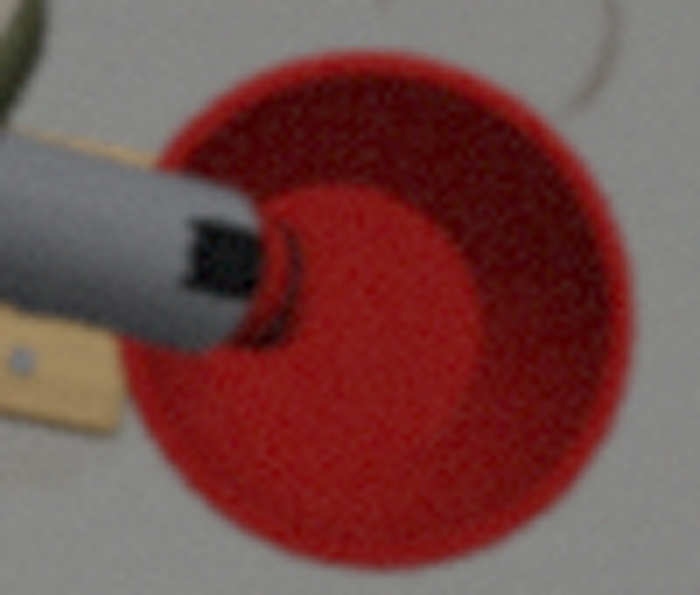

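View pics/s21.png

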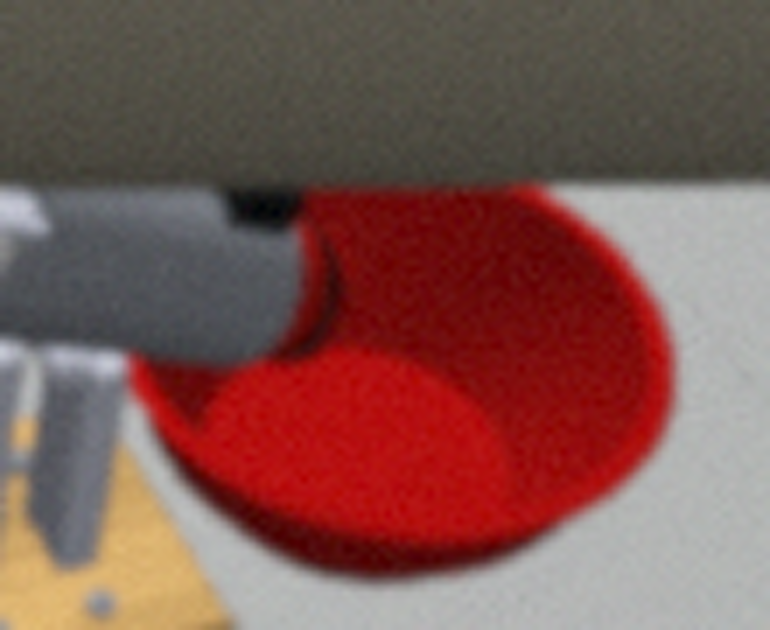

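Emit:
{"op": "send_rows", "data": {"rows": "0 0.05 -0.11 0 0;0 0.1 -0.22 0 0;0 0.15 -0.33 0 0;0 0.2 -0.44 0 0;0 0.25 -0.54 0 0;0 0.3 -0.65 0 0;0 0.36 -0.76 0 0;0 0.41 -0.87 0 0;0 0.46 -0.98 0 0;0 0.51 -1.09 0 0;0 0.51 -1.09 0 0"}}

```text
time_s: 26.85
eef_pos: [513.1, -173.5, 147.5]
ee_rot: [0.703, 0.071, 0.704, -0.071]
force: [-0.2, -0.8, -0.5]
grip_width: 0.308
```

Run:
```python
from tilt import *
tipnow()
b=capture("top");save(b,"t22",(370,225,470,310),7)
```

```text
tip rel mouth(hole-axis) 103.57823672733043 -0.13700961032463663 0.4084538600262046 F [-0.21 -0.77 -0.53] F_a,l,n 0.9514323805684891 -0.054165843460241364 -0.14389860371948204 t 26.85 g 0.3081625754420352
```

View pics/t22.png

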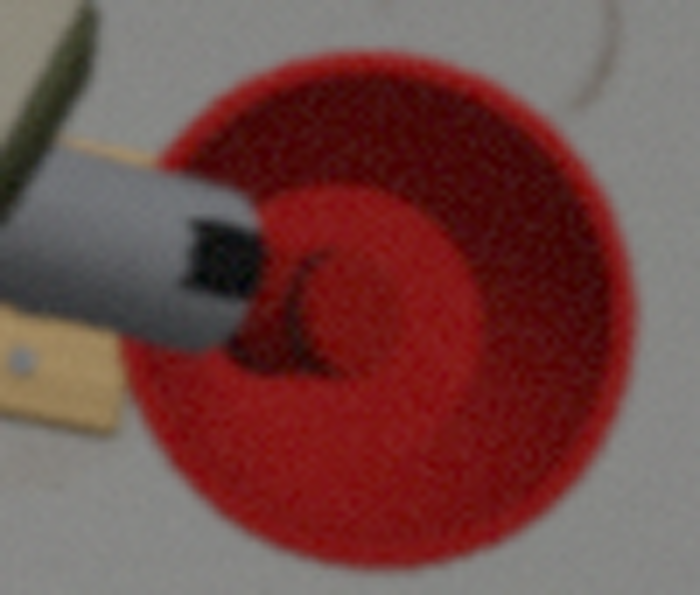

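Emit:
{"op": "send_rows", "data": {"rows": "0 0.06 -0.14 0 0;0 0.13 -0.27 0 0;0 0.19 -0.41 0 0;0 0.25 -0.54 0 0;0 0.25 -0.54 0 0"}}

```text
time_s: 27.4
eef_pos: [512.0, -178.7, 145.1]
ee_rot: [0.703, 0.071, 0.704, -0.071]
force: [-0.0, -0.7, -1.0]
grip_width: 0.309
```

Run:
```python
from tilt import *
tipnow()
b=capture("top");save(b,"t23",(370,225,470,310),7)
a=capture("scene");save(a,"s23",(370,200,480,290),7)
for nm,d in(("s",a),("t",b)):
    for t in("piston_center","catch_bowl"):
        for r in nets.spot_point(d,t)[:2]: print(nm,t,r)
```

```text
tip rel mouth(hole-axis) 109.45521848549117 -0.17222982714662372 0.3525120443238589 F [-0.01 -0.74 -1.02] F_a,l,n 1.0875680095777258 0.13411219838636693 -0.6200665348220757 t 27.4 g 0.30891485056181844
s piston_center {'location': [468.6, -399.7, 29.6], 'confidence': 0.68}
s piston_center {'location': [503.7, -217.1, 161.2], 'confidence': 0.64}
s catch_bowl {'location': [474.1, -384.1, 1.9], 'confidence': 0.83}
t piston_center {'location': [467.9, -401.3, 27.7], 'confidence': 0.85}
t catch_bowl {'location': [471.5, -380.2, -0.0], 'confidence': 0.93}
```

View pics/t23.png

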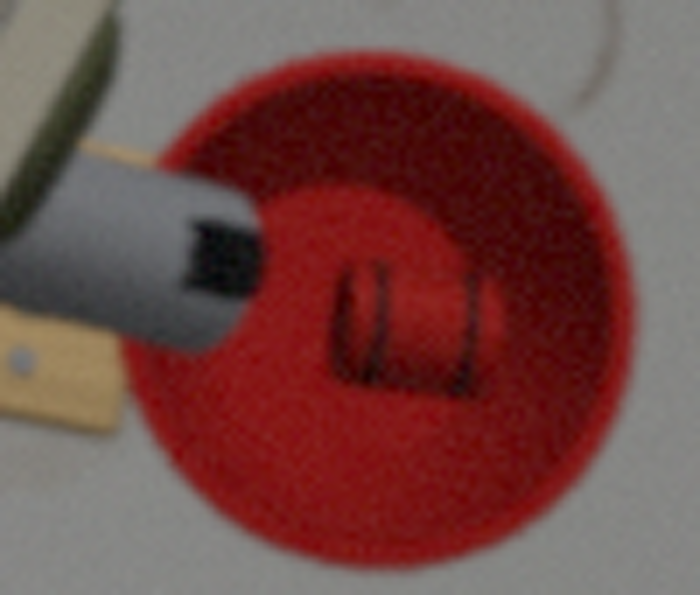

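View pics/s23.png

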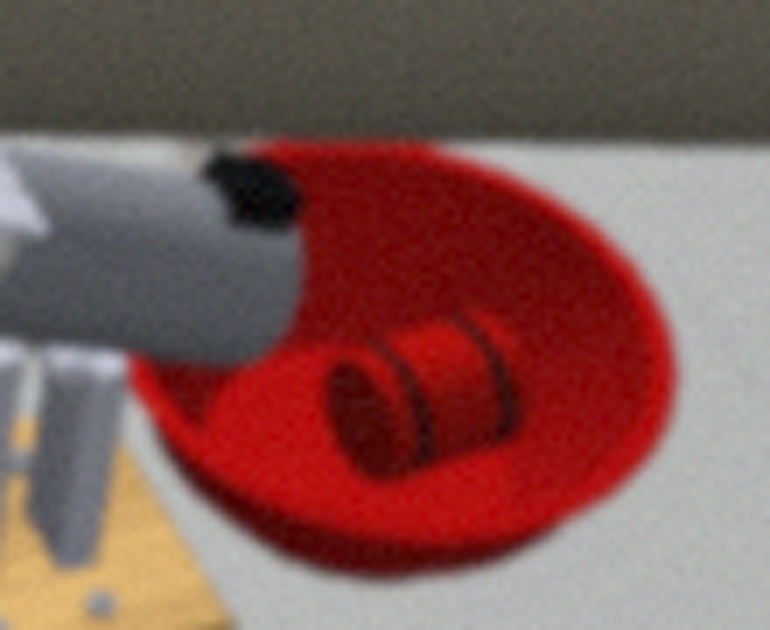

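Emit:
{"op": "send_rows", "data": {"rows": "0 -0.11 0.23 0 0;0 -0.21 0.45 0 0;0 -0.32 0.68 0 0;0 -0.42 0.91 0 0;0 -0.55 1.18 0 0;0 -0.68 1.45 0 0;0 -0.85 1.81 0 0;0 -1.06 2.27 0 0;0 -1.27 2.72 0 0;0 -1.48 3.17 0 0;0 -1.69 3.63 0 0;0 -1.69 3.63 0 0"}}

```text
time_s: 28.9
eef_pos: [519.6, -142.4, 162.5]
ee_rot: [0.704, 0.07, 0.703, -0.071]
force: [-0.4, -0.3, -1.5]
grip_width: 0.309
```

Run:
```python
from h import *
tipnow()
```

```text
tip rel mouth(hole-axis) 68.49469204014738 0.1302694199705963 0.46367726498200634 F [-0.44 -0.27 -1.54] F_a,l,n 0.9689600158895522 -0.3737318034523101 -1.2493689757959217 t 28.9 g 0.3086223797950499
```

Clean. Withdraw further 50 mm to just inside, then the last stretch.

Emit:
{"op": "send_rows", "data": {"rows": "0 -0.21 0.45 0 0;0 -0.42 0.91 0 0;0 -0.63 1.36 0 0;0 -0.85 1.81 0 0;0 -1.06 2.27 0 0;0 -1.27 2.72 0 0;0 -1.48 3.17 0 0;0 -1.69 3.63 0 0;0 -1.9 4.08 0 0;0 -2.11 4.53 0 0;0 -2.11 4.53 0 0"}}

```text
time_s: 30.0
eef_pos: [528.5, -98.0, 183.5]
ee_rot: [0.704, 0.07, 0.703, -0.071]
force: [0.5, -0.5, -1.0]
grip_width: 0.31
```

Emit:
{"op": "send_rows", "data": {"rows": "0 -0.13 0.27 0 0;0 -0.25 0.54 0 0;0 -0.38 0.82 0 0;0 -0.51 1.09 0 0;0 -0.63 1.36 0 0;0 -0.76 1.63 0 0;0 -0.97 2.08 0 0;0 -1.18 2.54 0 0;0 -1.48 3.17 0 0;0 -1.9 4.08 0 0;0 -2.3 5 0 0;0 -2.3 5 0 0"}}

```text
time_s: 31.2
eef_pos: [538.7, -48.3, 206.9]
ee_rot: [0.704, 0.07, 0.703, -0.07]
force: [-0.3, -0.5, -1.0]
grip_width: 0.31
```

Run:
```python
from h import *
tipnow();print(ctrl.sense()["eef_pos"])
b=capture("top");save(b,"t24",(210,170,450,350),3.3)
```

```text
tip rel mouth(hole-axis) -37.306633763098205 0.3164591326172482 0.18540654630122946 F [-0.26 -0.46 -0.98] F_a,l,n 0.8713987200788845 -0.15878820479470723 -0.6765037287155244 t 31.2 g 0.31030230749191945
[538.73 -48.29 206.94]
```

View pics/t24.png

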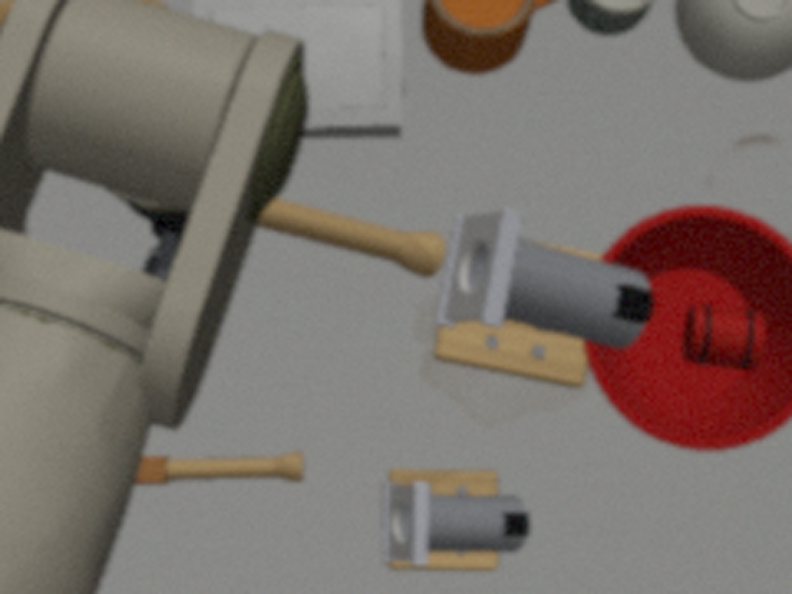

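Emit:
{"op": "send_rows", "data": {"rows": "0 0 4 0 0;0 0 8 0 0;0 3 11 0 0;0 7 11 0 0;0 11 11 0 0;0 14 11 0 0;0 15.4 11 0 0;0 15.4 11 0 0", "grip_force": 20}}

```text
time_s: 32.05
eef_pos: [558.9, 58.2, 50.1]
ee_rot: [0.702, 0.071, 0.705, -0.071]
force: [-0.6, 0.2, -0.6]
grip_width: 0.311
```

Emit:
{"op": "send_rows", "data": {"rows": "0 0.4 0 0 0;0 0.8 0 0 0;0 1.2 0 0 0;0 1.6 0 0 0;0 2 0 0 0;0 2.4 0 0 0;0 2.4 0 0 0"}}

```text
time_s: 32.75
eef_pos: [561.0, 57.8, 29.1]
ee_rot: [0.704, 0.07, 0.703, -0.071]
force: [0.5, -2.8, 3.2]
grip_width: 0.31
```

Run:
```python
from tilt import *
s,p,R=T();print(p,s["force"],s["wrist_torque"],s["time_s"])
d=wcap();fit(d,d["pixels"],385)
b=capture("scene");save(b,"s24",(200,220,360,340),5)
```

```text
[561.03  57.83  29.11] [ 0.47 -2.81  3.21] [-0.95 -0.01  0.1 ] 32.75
tilt 21.3 x,y,z [-35.96   4.5    0.21] resid 205.81960784313725 area 14187
```

View pics/s24.png

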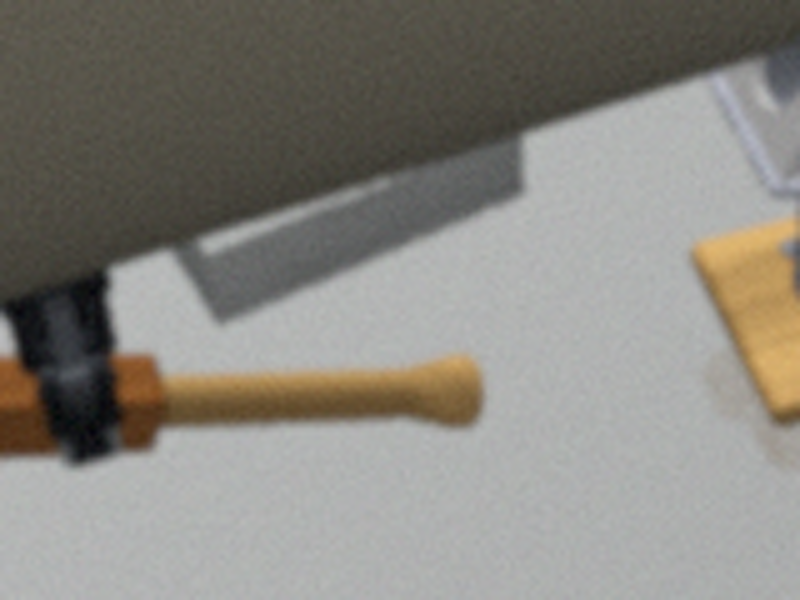

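Pivoting back as planned, with about 3 N. Continue down.

Emit:
{"op": "send_rows", "data": {"rows": "0 0.4 0 0 0;0 0.8 0 0 0;0 1.2 0 0 0;0 1.6 0 0 0;0 2 0 0 0;0 2.4 0 0 0;0 2.8 0 0 0;0 3.2 0 0 0;0 3.6 0 0 0;0 4 0 0 0;0 4.2 0 0 0;0 4.2 0 0 0"}}

```text
time_s: 34.05
eef_pos: [560.0, 58.3, -14.1]
ee_rot: [0.703, 0.071, 0.704, -0.071]
force: [0.8, 0.4, 4.5]
grip_width: 0.308
```

Run:
```python
from tilt import *
s,p,R=T();print(p,s["force"],s["wrist_torque"],s["time_s"])
d=wcap();fit(d,d["pixels"],400)
b=capture("scene");save(b,"s25",(170,220,330,340),5)
```

```text
[559.96  58.28 -14.11] [0.83 0.35 4.53] [-0.71  0.08  0.08] 34.05
tilt 5.7 x,y,z [-34.64   0.62   0.27] resid 166.9058823529412 area 14416
```

View pics/s25.png

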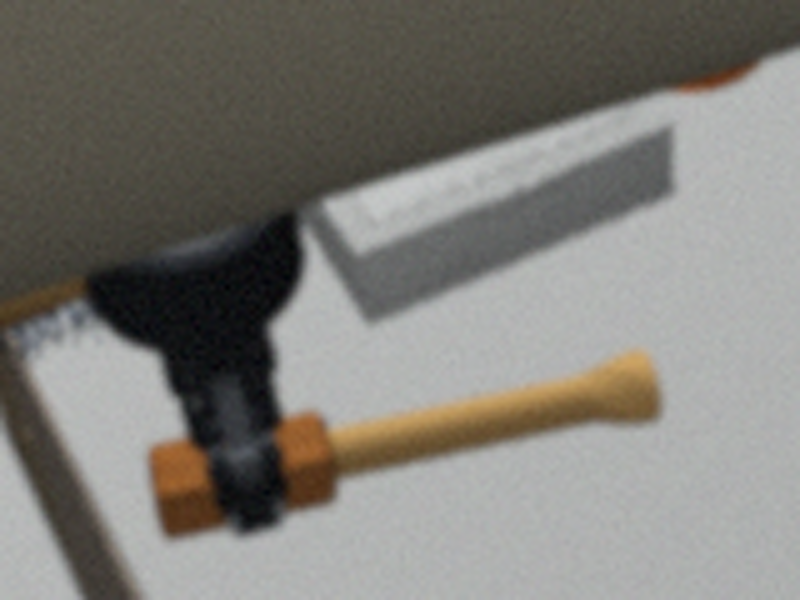

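Emit:
{"op": "send_rows", "data": {"rows": "0 0.2 0 0 0;0 0.4 0 0 0;0 0.6 0 0 0;0 0.7 0 0 0;0 0.8 0 0 0;0 0.8 0 0 0"}}

```text
time_s: 34.75
eef_pos: [560.2, 58.4, -21.8]
ee_rot: [0.704, 0.071, 0.704, -0.071]
force: [0.3, 1.8, 5.0]
grip_width: 0.307
```

Emit:
{"op": "send_rows", "data": {"rows": "0 0.1 0 0 0;0 0.2 0 0 0;0 0.3 0 0 0;0 0.3 0 0 0"}}

```text
time_s: 35.15
eef_pos: [560.4, 58.5, -24.7]
ee_rot: [0.704, 0.071, 0.703, -0.071]
force: [0.3, 2.6, 6.3]
grip_width: 0.309
```

Emit:
{"op": "send_rows", "data": {"rows": "0.4 0 0 0 0;0.5 0 0 0 0;0.7 0 0 0 0;1 0 0 0 0;1 0 0 0 0;1 0 0 0 0;1 0 0 0 0"}}

```text
time_s: 35.85
eef_pos: [560.1, 58.3, -24.8]
ee_rot: [0.704, 0.071, 0.704, -0.071]
force: [0.6, 0.3, -0.4]
grip_width: 1.001
```

Emit:
{"op": "send_rows", "data": {"rows": "1 -1 0 0 0;1 -3 0 0 0;1 -6 0 0 0;1 -10 0 0 0;1 -15 0 0 0;1 -19 0 0 0;1 -19 2 0 0;1 -19 5 0 0;1 -19 5 0 0;1 -19 5 0 0"}}

```text
time_s: 36.85
eef_pos: [569.9, 107.4, 165.6]
ee_rot: [0.704, 0.07, 0.704, -0.07]
force: [-0.4, -0.8, -0.5]
grip_width: 1.001
```

Run:
```python
from h import *
print(ctrl.sense()["eef_pos"],ctrl.sense()["time_s"])
a=capture("scene");b=capture("top");w=wcap();save(a,"s26");save(b,"t26");save(w,"w26")
for nm,d in(("s",a),("t",b),("w",w)):
    for t in("pusher_handle","pusher_tip","piston_center","catch_bowl"):
        for r in nets.spot_point(d,t)[:2]: print(nm,t,np.array(r["location"]),round(r["confidence"],2))
```

```text
[569.94 107.44 165.59] 36.85
s pusher_handle [376.7  25.   13.3] 0.65
s pusher_tip [382.1 -97.7   8.3] 0.95
s piston_center [ 467.3 -399.2   31.2] 0.69
s catch_bowl [ 474.4 -381.7   -0.5] 0.76
s catch_bowl [ 492.2 -267.8   -0.5] 0.34
t pusher_handle [558.   56.3  10.4] 0.86
t pusher_handle [381.4  26.9  11.9] 0.66
t pusher_tip [ 378.  -100.9   11.4] 0.96
t pusher_tip [ 522.5 -101.1   14.1] 0.89
t piston_center [ 471.1 -397.4   28.9] 0.89
t catch_bowl [ 470.6 -379.9   -0.6] 0.89
w pusher_handle [562.2  57.3  15.7] 0.87
w pusher_handle [379.2  25.2  14.1] 0.82
```

View pics/s26.png

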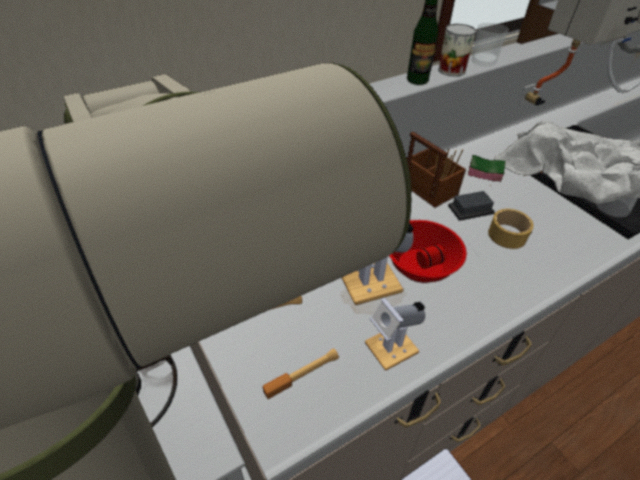

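View pics/w26.png

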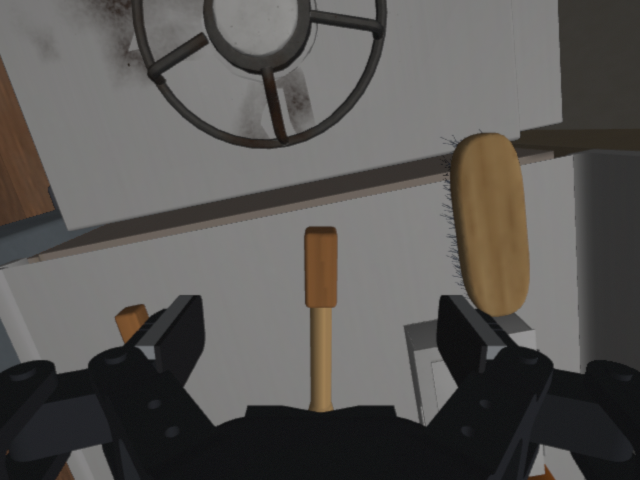

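Run:
```python
from h import *
print(workorder.finish_job())
```

```text
the job is handed in; nothing more can be done
None
```

The red piston is out of the barrel and in the bowl, the pusher is lying flat on the worktop, and I handed the job in at about 37 s of the 72 s. No verdict is reported, so what follows is from my own last checks.

**What I did**
- **Grip:** I took the large pusher by its handle. The first grasp closed on air. The scene camera showed the fingertips about 33 mm short of the reported tool point, so I went lower and gripped again.
- **Tilt:** The tool can only point down, so I hooked the foot under the feed plate and lifted until the pusher tilted to about 25°. I then checked the foot's height by touching it on the worktop (about 12 N).
- **Hole:** In the wrist camera, the plate's hole sat about 2.5 mm to the +y side of the barrel axis. The foot went through it with no contact force that I could measure.
- **Push:** The foot met the piston about 49 mm in, and the highest wrist force I read while pushing was about 16 N. The piston dropped into the bowl when the foot was 90–104 mm in.
- **Finish:** I drew the pusher out along the same line, levelled it against the worktop, let go and backed away.

**Last checks**
- **Piston:** it lies in the bowl about 18 mm from the bowl's middle, with its centre at about 30 mm height.
- **Bowl:** it is within a few mm of where it started and looks upright.
- **Pusher:** its handle is at about (560, 57) mm, height 10–16 mm. Its foot is at about (522, -101) mm, height about 14 mm. That is more than 50 mm clear of the press and further from the bowl.
- **Bystanders:** the arm never went near the mug or the cup. The last wrist picture shows the brush but I did not measure it, and the mug and cup are not clearly in view there.

**What disagreed:** the fitted handle angle from the wrist camera scattered by 2–4°. The scene camera did not find the big pusher at the end because the arm hid it, so its final position comes from the top and wrist cameras.

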